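# Offer up the furnace door's hinge leaf and hold it for the pin

## Task

The furnace's service door is going back on: first put the furnace in standby by pressing the three round keys of its control unit fully down, one at a time, from the largest to the smallest. Then pick up the upright hinge leaf and bring its knuckle into the gap between the two knuckles of the jamb block, upright and resting on neither of them, so that the three holes line up vertically for the hinge pin. Finish while still holding the leaf there, lined up, and leave everything else where it stands.

Things in the scene. Friction and masses are not known exactly. Their poses are not given: they have to be found in the camera images.
- jamb_axis (a point): On the vertical hinge axis of the fixed jamb block, mid-gap between its two knuckles, 106 mm above the bench. x points from the axis into the block: the gap is open to -x; z is up. Knuckles: 28 mm outer diameter, 14 mm hole, at heights 57 to 85 and 127 to 147 mm; gap 42 mm. Behind the gap, an upright V pocket (faces at 45 degrees, mouth 34 mm) stops a leaf knuckle pushed along +x on the hinge axis
- leaf_mid (a point): Centre (half-way up) of the loose hinge leaf's plate: an aluminium plate 90 mm long (x) x 18 mm thick (y) x 70 mm tall (z), standing upright on the bench on its long edge, so its centre is 35 mm up; about 0.3 kg (0.24 to 0.39). x points along the plate toward its knuckle. Grasp it across its thickness from above
- leaf_axis (a point): Centre of the leaf's only knuckle, 67 mm along x from the plate's centre at the same height: a steel tube 28 mm in outer diameter, 30 mm tall, with an upright 14 mm hole along z. When it is at jamb_axis the plate's end is 22 mm from the hinge axis, its underside 71 mm above the bench, and 6 mm is free above and below the knuckle
- leaf: The same hinge leaf; origin at the middle of the plate's underside, axes as at its centre
- unit: The furnace's control unit, a white box fixed to the bench, 115 (x) x 200 (y) x 45 mm tall with a 65 mm tall display ridge along its far (+x) edge, whose near side lies 36.5 mm in front of the origin in +x; origin at the centre of its underside. The three keys stand in a row along its y, 58 mm apart, 12 mm to the -x side of its centre line, in any order
- jamb: The fixed jamb block; origin on the hinge axis at bench level, x as for jamb_axis. Its aluminium post, 40 (x) x 44 (y) mm and 153 mm tall, starts 22 mm behind the axis (+x); its base plate, 100 x 110 x 12 mm, reaches from 10 mm in front of the axis to 90 mm behind it
- pin_holder: Bystander: small wooden block 45 x 30 x 22 mm with the hinge pin (8 mm diameter) standing in it, 56 mm tall in all; origin under its centre
- jar: Bystander: amber glass jar, 52 mm across, 62 mm tall; origin under its centre
- mug: Bystander: white mug, 76 mm across, 85 mm tall; origin under its centre
- tub: Bystander: open red parts tub 105 x 95 x 50 mm; origin under its centre
- tub2: Bystander: open blue parts tub 105 x 95 x 50 mm; origin under its centre
- cast: Bystander: plaster tooth cast, 55 x 65 x 33 mm; origin under its centre
- driver: Bystander: screwdriver lying on the bench, along its x
- key_large_top (a point): Centre of the top face of the largest key, a round white push key 36 mm in diameter in a slightly wider black collar on the control unit; pressed straight down
- key_large (a joint): How far the largest key is pressed: 0 up, 0.006 m fully down (about 4 N); it springs back
- key_mid_top (a point): Centre of the top face of the middle-sized key, a round white push key 26 mm in diameter in a slightly wider black collar on the control unit; pressed straight down
- key_mid (a joint): How far the middle-sized key is pressed: 0 up, 0.006 m fully down (about 4 N); it springs back
- key_small_top (a point): Centre of the top face of the smallest key, a round white push key 18 mm in diameter in a slightly wider black collar on the control unit; pressed straight down
- key_small (a joint): How far the smallest key is pressed: 0 up, 0.006 m fully down (about 4 N); it springs back
There are look-alikes about, which are no part of the job. Of the things shaped like the leaf, the aluminium one is meant. What is shaped like the jamb but red is not meant.

How it is judged:
By the outcome, as a careful person would: the job done as asked, in the order asked, and still so for the second after the job is handed in, while the arm keeps its last pose, push and grip.
It also fails if it takes over 69 s, if anything falls off the work surface, if the arm or the gripper's body presses on something with over 40 N, if the wrist force passes 120 N, or if a joint passes its speed limit or range.

## Robot

A 6-joint arm with a two-finger parallel gripper is mounted at the origin on the work surface. World frame = base frame: x ahead of the robot, y to its left, z up, the work surface at z = 0. Lengths are in m, angles in rad, forces in N, time in s.
With the tool pointing down it reaches from about 0.35 to 1 m from the base axis. Payload 7.1 kg.
Tool frame: the origin (TCP) lies at the very end of the fingers, on their centre line; the grasp point (between the pads) lies 19 mm behind it (robot.grip_depth is the distance from the TCP to the grasp point, in m); z points along the fingers, y is the direction in which the jaws open and shut (so a half turn about z gives the same grasp; the last joint's range is limited). The gripper opens to 85 mm and grips with 20 to 120 N. Pads are 22 mm wide; open, the fingers measure 114 mm over their backs; the gripper's body (76 mm by 85 mm) begins 54 mm behind the grasp point. The pads swing forward as they close: fully open they stand 13 mm farther back than shut.
Start: joints at [1.174, 0.423, 1.63, -0, 1.089, -0.019], TCP at [0.231, 0.581, 0.199] pointing down, gripper open.
Joint ranges: [-3, 3], [-0.9, 2.11], [0.09, 2.58], [-1.31, 4.45], [0.11, 2.69], [-2.54, 2.54]. Speed limits (rad/s): [2.39, 2.39, 3.01, 3.14, 3.14, 3.14].

## Interface

Orientations are given as a unit quaternion [x, y, z, w].
In Python, from rig import observe, vision, robot gives the robot as it stands.
- The arm moves only by the tool step_arm, never from a script. Its argument "steps" is a list of rows, each a list of 5 numbers: the opening, from 0 (shut) to 1 (fully open), then the shift along the tool's x, y, z in cm, then the turn about the tool's z in degrees. In form: [[fingers, dx, dy, dz, roll], ...]. A call has 1 to 20 rows; each row shifts and turns the commanded pose from where the row before left it, along the tool's axes as they then stand; what a row does not reach is not made up. A row lasts 1/10 s, in which the tool goes at most 50 mm and 8.59 degrees, less where a joint would pass 70% of its speed; a pose out of reach is approached as far as the arm can. A call with a gripper value outside its range is refused whole. The fingers move at their own pace and stop on an object; "force" is the grip in N (left out, the last holds). Time passes only in rows, so rows that do not move let the fingers close. It gives the time, the measured TCP pose, the force and the opening at its end, in the units of the state.
- observe(): the state, without advancing time (a new reading comes with each control period).
- vision.grab_frame(name): name is "scene" or "top" or "wrist"; returns the picture (400x640x3 uint8, red, green, blue); there is no depth.
- vision.get_calibration(name): a dict with "intrinsics" (3x3 intrinsics, pixels), "pose" (4x4, takes a point from camera to world coordinates); the wrist camera has in their place "hand_eye" (4x4, takes a point from camera to tool coordinates, whose origin is the TCP and whose axes are the flange's). Camera axes: x right, y down, z forward; pixel columns grow to the right and rows downward; lengths in m; the calibration is good to about 2 mm. The wrist camera is an equidistant fisheye: a pixel r from the principal point sees the ray r / f radians off the axis. A picture is of the moment at which its call begins: read the wrist's pose just before it. get_calibration takes no time and is no camera call.
- robot.close_job(): hands the job in, once; it reports no verdict.
The state is a dict: "time_s": time; "qpos": joint angles; "joint_velocities": joint speeds; "tau": joint torques, N m; "eef_pos": TCP position; "eef_rot": TCP orientation; "ft_force": force on the tool from outside, world axes, zero at the start; "ft_torque": the same for the moment, N m; "gripper_width": opening from 0.0 (shut) to 1.0 (fully open).
Only numpy, scipy, OpenCV 4.12 (cv2) and the standard library are available. Lean on these libraries where they do the work, as an engineer would, in place of code of your own. Each camera call takes 0.05 s, during which the arm holds its last target.

## Working session

There is one attempt and no reset: what is moved stays moved. The work goes in short steps, Python scripts to look and compute and a tool call to move; the robot and the scene stay as the last step left them, time stands still between calls to the robot, and variables do not carry over. Pictures are saved under pics/ and viewed, and the job is handed in when it is done.

Besides the shell and the picture viewer there is one more tool, called after "Emit:" in YAML: its name, and indented under it one key for each argument. step_arm: Moves the arm, as the interface text tells. Its arguments: {"type":"object","properties":{"steps":{"type":"array","items":{"type":"array","items":{"type":"number"}}},"force":{"type":"number"}},"required":["steps"]}

```bash
ls; mkdir -p pics; python3 - <<'E'
from rig import observe, vision, robot
import cv2,numpy as np
s=observe();print(s)
for n in ("scene","top","wrist"):
    im=vision.grab_frame(n);cv2.imwrite(f"pics/{n}0.png",im[:,:,::-1]);c=vision.get_calibration(n)
    for k,v in c.items(): print(n,k,np.round(np.array(v),4).tolist() if not isinstance(v,str) else v)
E
```

```text
pics
{'time_s': 0.0, 'qpos': array([ 1.17401079e+00,  4.23852109e-01,  1.63074972e+00, -3.43150792e-06,
        1.08857929e+00, -1.89769357e-02]), 'joint_velocities': array([-0.00168266, -0.00061967,  0.00013864,  0.0005835 , -0.00074747,
       -0.00037706]), 'tau': array([ 1.25494422e-03, -5.57398903e+01, -2.81737179e+01,  1.04948099e-04,
        7.51540996e-03, -1.69972793e-05]), 'eef_pos': array([0.23027395, 0.58035772, 0.19851523]), 'eef_rot': array([ 1.87781957e-01,  9.82210418e-01, -7.77447002e-04, -1.62432762e-04]), 'ft_force': array([-0.56647003, -0.05014177,  0.59449219]), 'ft_torque': array([ 0.00479859, -0.0049317 ,  0.00236971]), 'gripper_width': 1.0006548728108964}
scene intrinsics [[419.2589, 0.0, 314.9625], [0.0, 419.2589, 201.438], [0.0, 0.0, 1.0]]
scene pose [[-0.8766, 0.3041, -0.3729, 0.9435], [0.4812, 0.5579, -0.6761, 0.755], [0.0024, -0.7722, -0.6354, 0.8564], [0.0, 0.0, 0.0, 1.0]]
top intrinsics [[485.8602, 0.0, 316.5938], [0.0, 485.8602, 191.0765], [0.0, 0.0, 1.0]]
top pose [[-0.0788, -0.9733, 0.2155, 0.1789], [-0.9969, 0.0777, -0.0136, -0.0696], [-0.0035, -0.2159, -0.9764, 1.4968], [0.0, 0.0, 0.0, 1.0]]
wrist intrinsics [[309.7069, 0.0, 316.0245], [0.0, 309.7069, 196.543], [0.0, 0.0, 1.0]]
wrist hand_eye [[0.0009, -0.9589, -0.2836, 0.0729], [1.0, 0.0009, -0.0001, 0.0003], [0.0003, -0.2836, 0.9589, -0.1748], [0.0, 0.0, 0.0, 1.0]]
```

View pics/scene0.png

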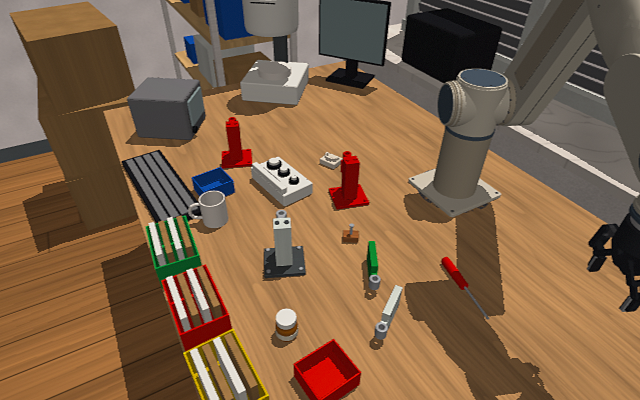

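View pics/top0.png

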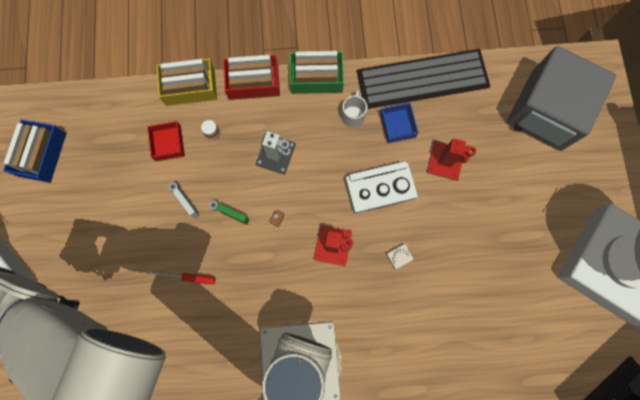

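View pics/wrist0.png

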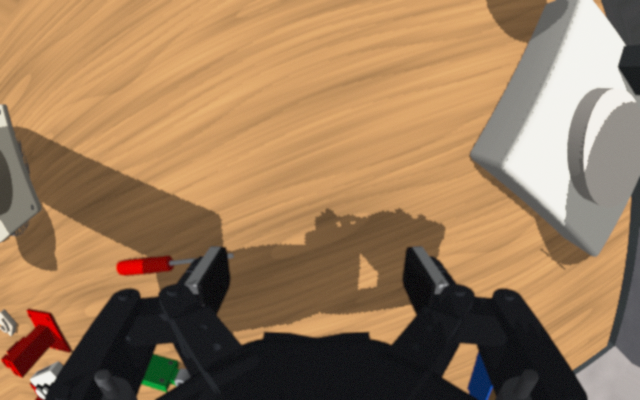

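```bash
python3 - <<'E'
import cv2,numpy as np
t=cv2.imread("pics/top0.png");s=cv2.imread("pics/scene0.png")
f=lambda im,x0,y0,x1,y1,k:cv2.resize(im[y0:y1,x0:x1],None,fx=k,fy=k,interpolation=cv2.INTER_CUBIC)
a=f(t,150,110,300,230,5);cv2.imwrite("pics/c1.png",a)
cv2.imwrite("pics/c2.png",f(t,330,140,430,220,8))
cv2.imwrite("pics/c3.png",f(s,250,200,410,350,4))
E
```

```text
(no output)
```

View pics/c1.png

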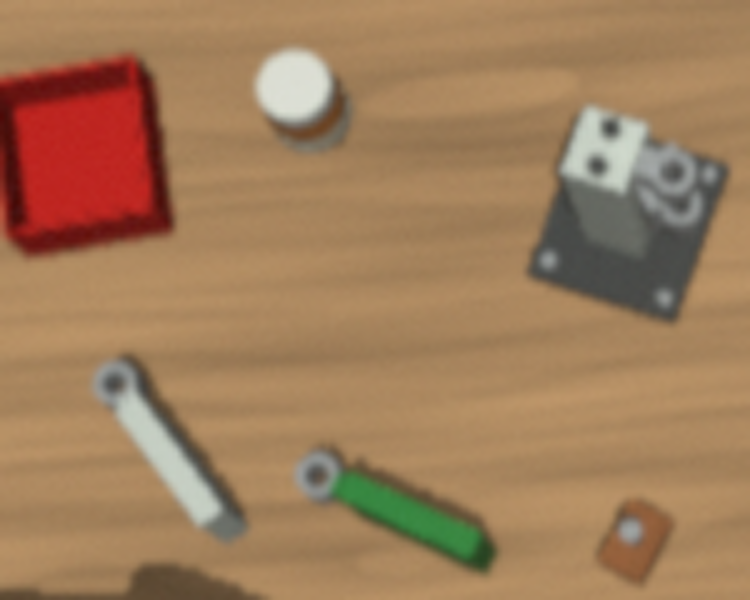

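View pics/c2.png

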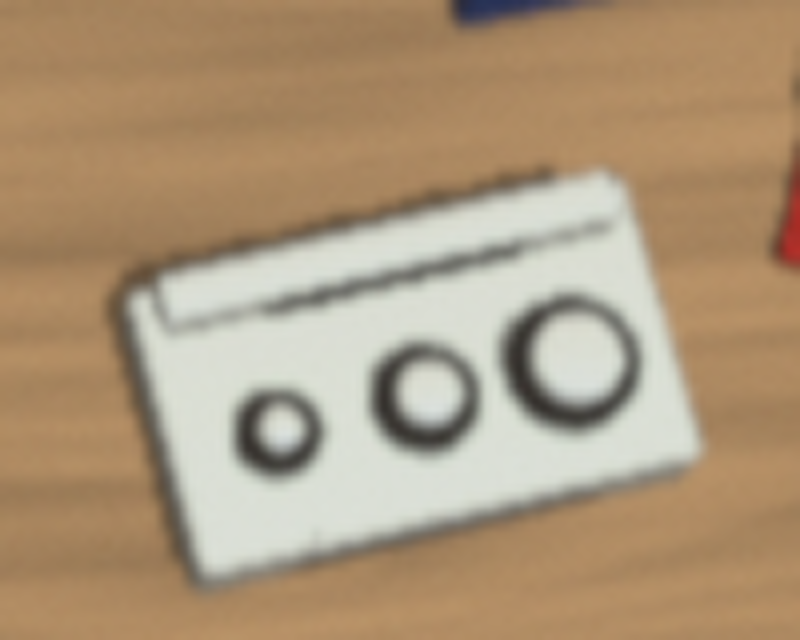

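View pics/c3.png

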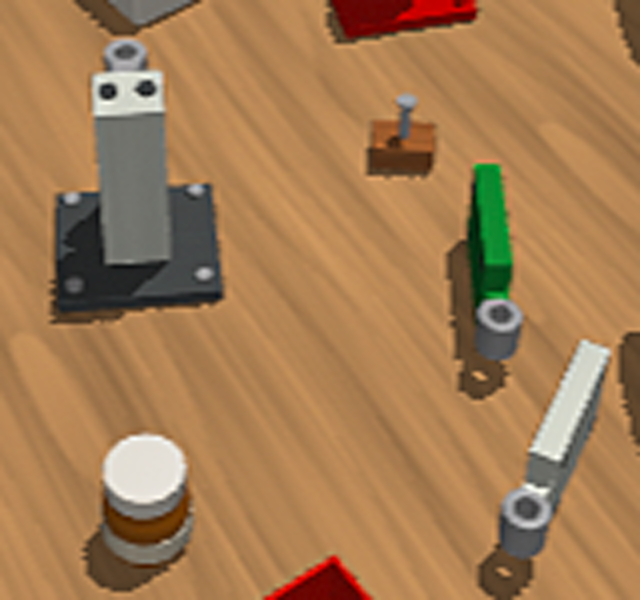

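```bash
cat > h.py <<'E'
from rig import observe, vision, robot
import cv2,numpy as np
from scipy.spatial.transform import Rotation as R
def ray(n,u,v):
    c=vision.get_calibration(n);K=np.array(c["intrinsics"])
    p=[(u-K[0,2])/K[0,0],(v-K[1,2])/K[1,1]]
    P=np.array(c["pose"]);return P[:3,3],P[:3,:3]@np.array([*p,1.])
def onz(n,u,v,z):
    o,d=ray(n,u,v);return o+d*(z-o[2])/d[2]
def cr(u,v,x0,y0,k): return x0+(u+.5)/k-.5,y0+(v+.5)/k-.5
def tri(a,b):
    (o1,d1),(o2,d2)=a,b
    d1=d1/np.linalg.norm(d1);d2=d2/np.linalg.norm(d2)
    t=np.linalg.lstsq(np.c_[d1,-d2],o2-o1,rcond=None)[0]
    p,q=o1+t[0]*d1,o2+t[1]*d2
    return (p+q)/2,np.linalg.norm(p-q)
def wray(s,u,v):
    c=vision.get_calibration("wrist");K=np.array(c["intrinsics"]);H=np.array(c["hand_eye"])
    x,y=(u-K[0,2])/K[0,0],(v-K[1,2])/K[1,1];r=np.hypot(x,y)+1e-12
    d=np.array([np.sin(r)*x/r,np.sin(r)*y/r,np.cos(r)])
    Rw=R.from_quat(s["eef_rot"]).as_matrix()
    return Rw@H[:3,3]+s["eef_pos"],Rw@H[:3,:3]@d
def wonz(s,u,v,z):
    o,d=wray(s,u,v);return o+d*(z-o[2])/d[2]
def yaw(s):
    m=R.from_quat(s["eef_rot"]).as_matrix();return np.degrees(np.arctan2(m[1,0],m[0,0])),m
E
python3 - <<'E'
from h import *
np.set_printoptions(precision=4,suppress=True)
def T(u,v,z,x0=150,y0=110,k=5): return onz("top",*cr(u,v,x0,y0,k),z)
def S(u,v,z): return onz("scene",*cr(u,v,250,200,4),z)
print("leafaxis",T(113,381,.05),S(526,509,.05))
a,b=T(127,400,.07),T(208,522,.07);print("plate top",a,b,(a+b)/2,np.degrees(np.arctan2(*(a-b)[1::-1])),np.linalg.norm(a-b))
print("leaf scene end top mids", S(557,452,.07),S(594,346,.07))
print("jamb hole",T(673,171,.147),S(125,53,.147))
c=[T(*q,.153) for q in((590,107),(650,122),(628,192),(562,172))];print("post",np.mean(c,0),c)
c=[S(*q,.153) for q in((93,73),(163,72),(164,115),(95,117))];print("post scene",np.mean(c,0),c)
t=cv2.imread("pics/top0.png");s=cv2.imread("pics/scene0.png")
# keys: white blobs inside black collars
for n,im,(x0,y0,x1,y1) in(("top",t,(345,160,420,215)),("scene",s,(255,150,315,200))):
    g=cv2.cvtColor(cv2.resize(im[y0:y1,x0:x1],None,fx=8,fy=8,interpolation=cv2.INTER_CUBIC),cv2.COLOR_BGR2GRAY)
    cs,hh=cv2.findContours((g<125).astype(np.uint8),cv2.RETR_CCOMP,cv2.CHAIN_APPROX_NONE)
    for q,h in zip(cs,hh[0]):
        A=cv2.contourArea(q)
        if 150<A<12000:
            m=cv2.moments(q);u,v=cr(m["m10"]/m["m00"],m["m01"]/m["m00"],x0,y0,8)
            print(n,"hole" if h[3]>=0 else "outer",A/64,round(u,2),round(v,2),onz(n,u,v,.05))
E
```

```text
leafaxis [0.5499 0.3494 0.05  ] [0.5522 0.3516 0.05  ]
plate top [0.5323 0.3354 0.07  ] [0.4538 0.2884 0.07  ] [0.493  0.3119 0.07  ] 30.894724820451344 0.091469453680864
leaf scene end top mids [0.5251 0.3399 0.07  ] [0.4609 0.2897 0.07  ]
jamb hole [ 0.6247 -0.0056  0.147 ] [ 0.6265 -0.0012  0.147 ]
post [0.6396 0.0311 0.153 ] [array([0.6655, 0.0398, 0.153 ]), array([0.6536, 0.0055, 0.153 ]), array([0.6121, 0.0209, 0.153 ]), array([0.6272, 0.0583, 0.153 ])]
post scene [0.6437 0.0414 0.153 ] [array([0.6551, 0.0129, 0.153 ]), array([0.616 , 0.0332, 0.153 ]), array([0.6329, 0.069 , 0.153 ]), array([0.6707, 0.0504, 0.153 ])]
top outer 60.015625 384.8 206.21 [ 0.435  -0.2919  0.05  ]
top outer 84.7578125 364.16 193.7 [ 0.4785 -0.2335  0.05  ]
top hole 30.953125 364.8 192.94 [ 0.4807 -0.2357  0.05  ]
top outer 132.8984375 382.53 189.34 [ 0.4876 -0.2907  0.05  ]
top hole 62.3984375 383.36 188.51 [ 0.49   -0.2935  0.05  ]
top outer 90.4453125 399.34 186.1 [ 0.4936 -0.343   0.05  ]
top outer 17.265625 376.53 174.87 [ 0.5343 -0.2773  0.05  ]
top outer 2.5859375 391.66 171.25 [ 0.5421 -0.3249  0.05  ]
scene outer 64.140625 293.41 180.64 [ 0.4804 -0.2287  0.05  ]
scene hole 2.3828125 293.35 178.84 [ 0.4762 -0.2375  0.05  ]
scene outer 166.484375 277.9 168.72 [ 0.4961 -0.3132  0.05  ]
```

Emit:
step_arm:
  steps:
    - [0,0,0,-0.8,8]
    - [0,0,0,-0.8,8]
    - [0,0,0,-0.8,8]
    - [0,0,0,-0.8,8]
    - [0,0,0,-0.8,8]
    - [0,0,0,-0.8,8]
    - [0,0,0,-0.8,8]
    - [0,0,0,-0.8,8]
    - [0,0,0,-0.8,8]
    - [0,0,0,-0.8,8]
    - [0,0,0,-0.8,8]
    - [0,0,0,0,0]

```text
time_s: 1.35
eef_pos: [0.2307, 0.5814, 0.2882]
eef_rot: [0.818, 0.576, 0.001, -0.0]
ft_force: [-0.1, -0.1, -1.1]
gripper_width: -0.0
```

```bash
cat >> h.py <<'E'
def to(target,s=None):
    s=s or observe();m=R.from_quat(s["eef_rot"]).as_matrix()
    return np.round(100*m.T@(np.array(target)-s["eef_pos"]),2)
def st():
    s=observe();y,_=yaw(s);print("t %.2f"%s["time_s"],"pos",s["eef_pos"].round(4),"yaw %.2f"%y,"F",s["ft_force"].round(2),"T",s["ft_torque"].round(3),"g %.3f"%s["gripper_width"],"q",s["qpos"].round(2));return s
E
python3 - <<'E'
from h import *
s=st();print(to([.50,.22,.28]),to([.48,-.15,.28]),to([.488,-.28,.28]))
E
```

```text
t 1.35 pos [0.2307 0.5814 0.2882] yaw 70.28 F [-0.08 -0.08 -1.12] T [-0.025 -0.013  0.062] g -0.000 q [1.17 0.34 1.54 0.   1.26 1.52]
[-24.93  37.54   0.78] [-60.44  48.14   0.73] [-72.41  53.28   0.71]
```

Emit:
step_arm:
  steps:
    - [0,-2.5,3.7,0,0]
    - [0,-2.5,3.7,0,0]
    - [0,-2.5,3.7,0,0]
    - [0,-2.5,3.7,0,0]
    - [0,-2.5,3.7,0,0]
    - [0,-2.5,3.7,0,0]
    - [0,-2.5,3.7,0,0]
    - [0,-2.5,3.7,0,0]
    - [0,-2.5,3.7,0,0]
    - [0,-2.5,3.7,0,0]
    - [0,-4.4,1.3,0,0]
    - [0,-4.4,1.3,0,0]
    - [0,-4.4,1.3,0,0]
    - [0,-4.4,1.3,0,0]
    - [0,-4.4,1.3,0,0]
    - [0,-4.4,1.3,0,0]
    - [0,-4.4,1.3,0,0]
    - [0,-4.4,1.3,0,0]
    - [0,-4,1.7,0,0]
    - [0,0,0,0,0]

```text
time_s: 3.35
eef_pos: [0.4769, -0.1931, 0.2868]
eef_rot: [0.818, 0.576, -0.0, 0.001]
ft_force: [0.1, 0.1, -0.1]
gripper_width: -0.003
```

```bash
python3 - <<'E'
from h import *
s=st();cv2.imwrite("pics/w1.png",vision.grab_frame("wrist")[:,:,::-1])
E
```

```text
t 3.35 pos [ 0.4769 -0.1931  0.2868] yaw 70.33 F [ 0.15  0.12 -0.14] T [ 0.057 -0.028  0.051] g -0.003 q [-0.41  0.16  1.78 -0.    1.2  -0.06]
```

View pics/w1.png

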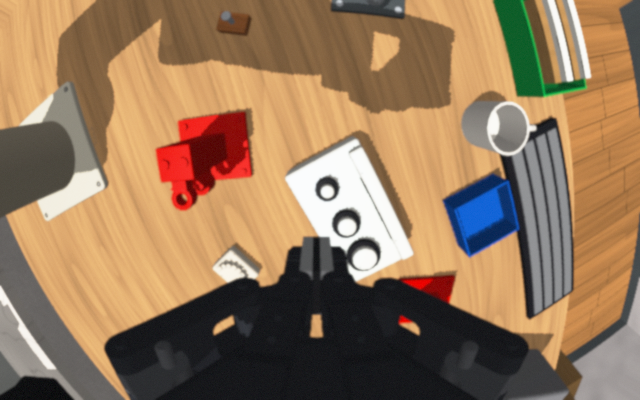

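```bash
python3 - <<'E'
import cv2
im=cv2.imread("pics/w1.png")[165:285,300:400]
cv2.imwrite("pics/w1c.png",cv2.resize(im,None,fx=5,fy=5,interpolation=cv2.INTER_CUBIC))
E
```

```text
(no output)
```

View pics/w1c.png

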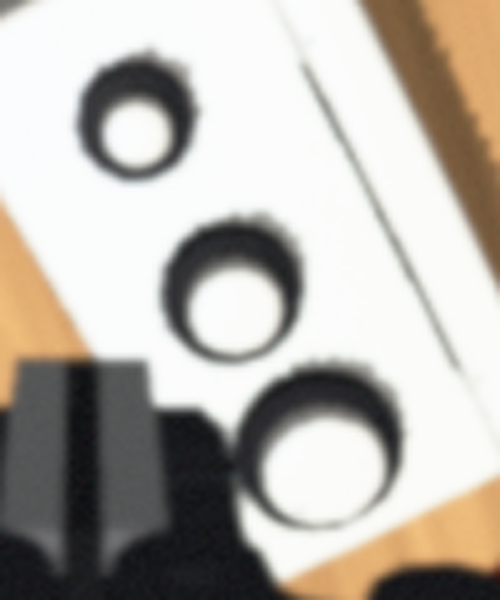

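```bash
python3 - <<'E'
from h import *
np.set_printoptions(precision=4,suppress=True)
s=observe()
W={"s":(138,133),"m":(236,308),"l":(326,468)}
T={"s":(281,432),"m":(428,393),"l":(575,360)}
P={}
for k in "sml":
    w=cr(*W[k],300,165,5);t=cr(*T[k],330,140,8)
    print(k,tri(wray(s,*w),ray("top",*t)))
    for z in (.05,.055,.06,.065): print(z,wonz(s,*w,z)[:2],onz("top",*t,z)[:2])
for z in (.05,.055,.06):
    p=[wonz(s,*cr(*W[k],300,165,5),z) for k in "sml"]
    print(z,[np.linalg.norm(a-b).round(4) for a,b in((p[0],p[1]),(p[1],p[2]))])
E
```

```text
s (array([ 0.477 , -0.2338,  0.057 ]), np.float64(0.0013583009653707206))
0.05 [ 0.4762 -0.2351] [ 0.4788 -0.2351]
0.055 [ 0.4765 -0.2337] [ 0.4778 -0.2346]
0.06 [ 0.4768 -0.2323] [ 0.4767 -0.234 ]
0.065 [ 0.4771 -0.231 ] [ 0.4757 -0.2334]
m (array([ 0.4868, -0.2905,  0.0595]), np.float64(0.0017429966396209317))
0.05 [ 0.4859 -0.2938] [ 0.4895 -0.2925]
0.055 [ 0.486  -0.2917] [ 0.4884 -0.2918]
0.06 [ 0.4862 -0.2896] [ 0.4873 -0.291 ]
0.065 [ 0.4864 -0.2875] [ 0.4863 -0.2902]
l (array([ 0.496 , -0.3482,  0.0586]), np.float64(5.712631539278246e-05))
0.05 [ 0.4958 -0.353 ] [ 0.4979 -0.3499]
0.055 [ 0.4959 -0.3502] [ 0.4968 -0.3489]
0.06 [ 0.496  -0.3474] [ 0.4957 -0.348 ]
0.065 [ 0.496  -0.3446] [ 0.4946 -0.347 ]
0.05 [np.float64(0.0595), np.float64(0.0601)]
0.055 [np.float64(0.0587), np.float64(0.0594)]
0.06 [np.float64(0.058), np.float64(0.0586)]
```

```bash
python3 - <<'E'
from h import *
print(to([.496,-.348,.08]))
E
```

```text
[-14.13   7.13  20.66]
```

Emit:
step_arm:
  steps:
    - [0,-3.5,1.8,2.6,0]
    - [0,-3.5,1.8,2.6,0]
    - [0,-3.5,1.8,2.6,0]
    - [0,-3.6,1.7,2.6,0]
    - [0,0,0,4,0]
    - [0,0,0,3,0]
    - [0,0,0,2,0]
    - [0,0,0,0.8,0]
    - [0,0,0,0.5,0]
    - [0,0,0,0.2,0]
    - [0,0,0,0,0]

```text
time_s: 4.5
eef_pos: [0.4972, -0.3455, 0.0792]
eef_rot: [0.817, 0.576, 0.0, 0.001]
ft_force: [0.1, 0.0, -0.6]
gripper_width: -0.001
```

```bash
python3 - <<'E'
from h import *
s=st();cv2.imwrite("pics/w2.png",vision.grab_frame("wrist")[:,:,::-1])
print(to([.496,-.348,.058]))
E
```

```text
t 4.50 pos [ 0.4972 -0.3455  0.0792] yaw 70.41 F [ 0.09  0.01 -0.57] T [ 0.046 -0.041 -0.04 ] g -0.001 q [-0.63  0.55  1.75 -0.    0.84 -0.28]
[-0.26 -0.04  2.14]
```

View pics/w2.png

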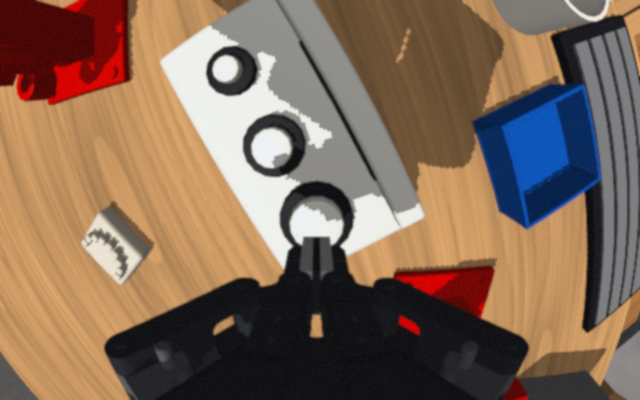

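Emit:
step_arm:
  steps:
    - [0,-0.2,0,0.8,0]
    - [0,0,0,0.6,0]
    - [0,0,0,0.3,0]
    - [0,0,0,0.2,0]
    - [0,0,0,0.2,0]
    - [0,0,0,0,0]

```text
time_s: 5.15
eef_pos: [0.4957, -0.3472, 0.057]
eef_rot: [0.817, 0.576, -0.0, -0.0]
ft_force: [0.3, 0.8, -0.9]
gripper_width: 0.001
```

Emit:
step_arm:
  steps:
    - [0,0,0,0.2,0]
    - [0,0,0,0.1,0]
    - [0,0,0,0,0]

```text
time_s: 5.45
eef_pos: [0.4958, -0.3473, 0.0542]
eef_rot: [0.817, 0.576, -0.0, -0.0]
ft_force: [-0.4, -0.9, -0.4]
gripper_width: -0.005
```

Emit:
step_arm:
  steps:
    - [0,0,0,0.1,0]
    - [0,0,0,0.1,0]
    - [0,0,0,0,0]

```text
time_s: 5.75
eef_pos: [0.4958, -0.3473, 0.0522]
eef_rot: [0.817, 0.576, -0.0, -0.0]
ft_force: [0.3, 0.1, -0.2]
gripper_width: 0.003
```

Emit:
step_arm:
  steps:
    - [0,0,0,0.1,0]
    - [0,0,0,0.1,0]
    - [0,0,0,0,0]

```text
time_s: 6.05
eef_pos: [0.4958, -0.3473, 0.0501]
eef_rot: [0.817, 0.576, -0.0, -0.0]
ft_force: [-0.6, -0.1, -0.5]
gripper_width: 0.0
```

```bash
python3 - <<'E'
from h import *
s=st();im=vision.grab_frame("wrist")[:,:,::-1];st()
cv2.imwrite("pics/w3.png",cv2.resize(im[140:300,220:420],None,fx=4,fy=4,interpolation=cv2.INTER_CUBIC))
E
```

```text
t 6.05 pos [ 0.4958 -0.3473  0.0501] yaw 70.35 F [-0.64 -0.07 -0.46] T [-0.035 -0.006 -0.032] g 0.000 q [-0.63  0.59  1.76 -0.    0.79 -0.29]
t 6.10 pos [ 0.4958 -0.3473  0.0502] yaw 70.36 F [0.1  0.12 0.41] T [-0.012 -0.033 -0.007] g -0.003 q [-0.63  0.59  1.76 -0.    0.79 -0.29]
```

View pics/w3.png

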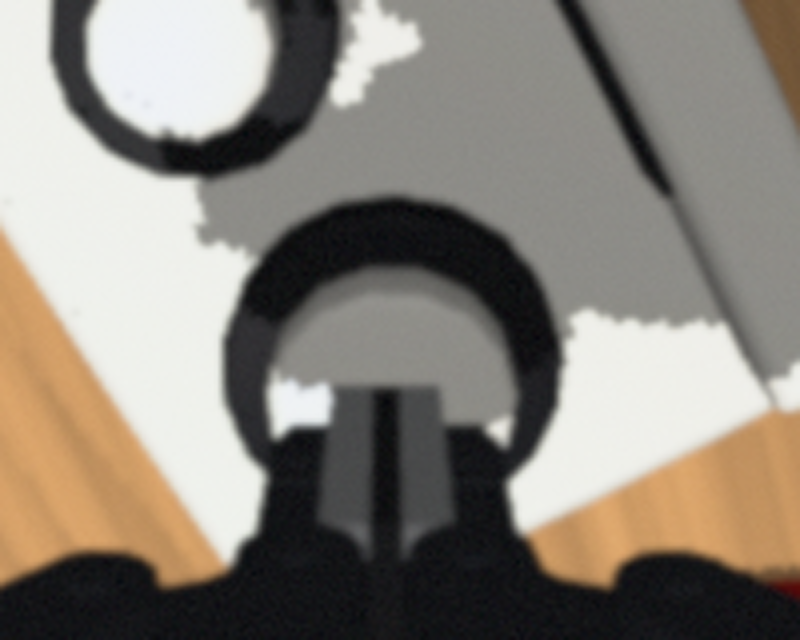

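Emit:
step_arm:
  steps:
    - [0,0,0,0.1,0]
    - [0,0,0,0,0]

```text
time_s: 6.3
eef_pos: [0.4958, -0.3473, 0.0492]
eef_rot: [0.817, 0.576, -0.0, -0.0]
ft_force: [0.4, -0.7, -0.2]
gripper_width: -0.0
```

Emit:
step_arm:
  steps:
    - [0,0,0,0.1,0]
    - [0,0,0,0,0]

```text
time_s: 6.5
eef_pos: [0.4958, -0.3473, 0.0482]
eef_rot: [0.817, 0.576, -0.0, -0.0]
ft_force: [0.1, -0.0, -0.1]
gripper_width: -0.007
```

Emit:
step_arm:
  steps:
    - [0,0,0,0.1,0]
    - [0,0,0,0,0]

```text
time_s: 6.7
eef_pos: [0.4958, -0.3473, 0.0472]
eef_rot: [0.817, 0.576, -0.0, -0.0]
ft_force: [0.5, -0.4, 0.1]
gripper_width: -0.0
```

```bash
python3 - <<'E'
from h import *
c=vision.get_calibration("wrist");K=np.array(c["intrinsics"]);H=np.array(c["hand_eye"])
def wp(p):
    q=H[:3,:3].T@(np.array(p)-H[:3,3]);r=np.hypot(q[0],q[1]);th=np.arctan2(r,q[2])
    return K[0,2]+K[0,0]*th*q[0]/r,K[1,2]+K[0,0]*th*q[1]/r
for p in ([0,0,0],[.011,0,0],[-.011,0,0],[.011,.0145,0],[.011,0,-.01],[.011,0,-.02]): print(p,wp(p))
s=st();im=vision.grab_frame("wrist")[:,:,::-1]
cv2.imwrite("pics/w4.png",cv2.resize(im[140:300,220:420],None,fx=4,fy=4,interpolation=cv2.INTER_CUBIC))
E
```

```text
[0, 0, 0] (np.float64(317.2170756013252), np.float64(229.10622423732943))
[0.011, 0, 0] (np.float64(317.2568655740806), np.float64(212.109252822152))
[-0.011, 0, 0] (np.float64(317.1766249200916), np.float64(245.36426322807233))
[0.011, 0.0145, 0] (np.float64(341.450509206936), np.float64(212.0938908556012))
[0.011, 0, -0.01] (np.float64(317.3244977623868), np.float64(217.95056876613776))
[0.011, 0, -0.02] (np.float64(317.3994472248031), np.float64(224.449217323224))
t 6.70 pos [ 0.4958 -0.3473  0.0472] yaw 70.35 F [ 0.46 -0.37  0.1 ] T [-0.046  0.014  0.013] g -0.000 q [-0.63  0.6   1.76 -0.    0.79 -0.29]
```

View pics/w4.png

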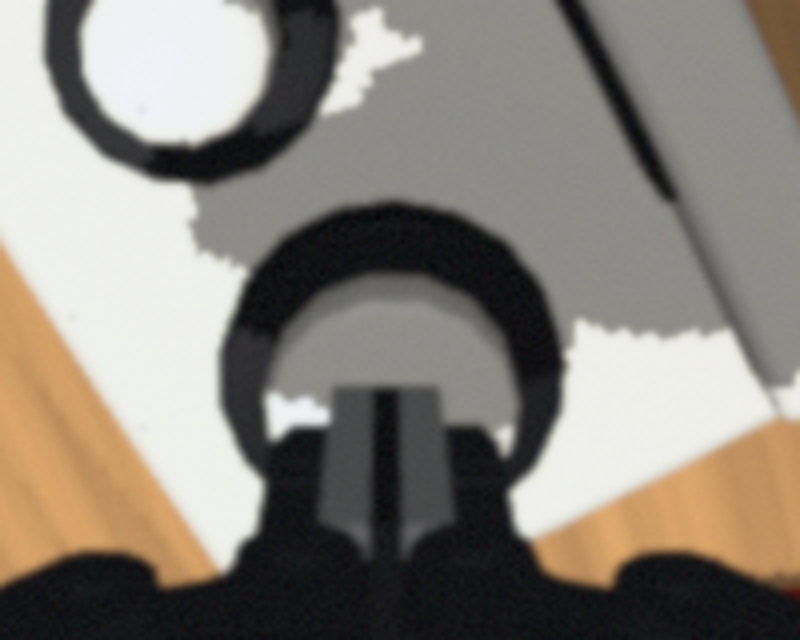

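Emit:
step_arm:
  steps:
    - [0,0,0,0.1,0]
    - [0,0,0,0.1,0]
    - [0,0,0,0,0]

```text
time_s: 7.05
eef_pos: [0.4958, -0.3472, 0.0451]
eef_rot: [0.817, 0.576, -0.0, -0.0]
ft_force: [-0.2, 0.2, 0.3]
gripper_width: -0.0
```

Emit:
step_arm:
  steps:
    - [0,0,0,0.1,0]
    - [0,0,0,0.1,0]
    - [0,0,0,0,0]

```text
time_s: 7.35
eef_pos: [0.4958, -0.3473, 0.0431]
eef_rot: [0.817, 0.576, -0.0, -0.0]
ft_force: [-0.2, 0.4, 0.0]
gripper_width: -0.002
```

```bash
python3 - <<'E'
from h import *
s=st();im=vision.grab_frame("wrist")[:,:,::-1]
a=cv2.resize(im[140:300,220:420],None,fx=4,fy=4,interpolation=cv2.INTER_CUBIC)
cv2.imwrite("pics/w5.png",a)
im=vision.grab_frame("scene")[:,:,::-1];cv2.imwrite("pics/s5.png",cv2.resize(im[100:220,220:380],None,fx=5,fy=5,interpolation=cv2.INTER_CUBIC))
E
```

```text
t 7.35 pos [ 0.4958 -0.3473  0.0431] yaw 70.35 F [-0.2   0.42  0.01] T [ 0.03   0.013 -0.019] g -0.002 q [-0.63  0.6   1.76 -0.    0.78 -0.29]
```

View pics/w5.png

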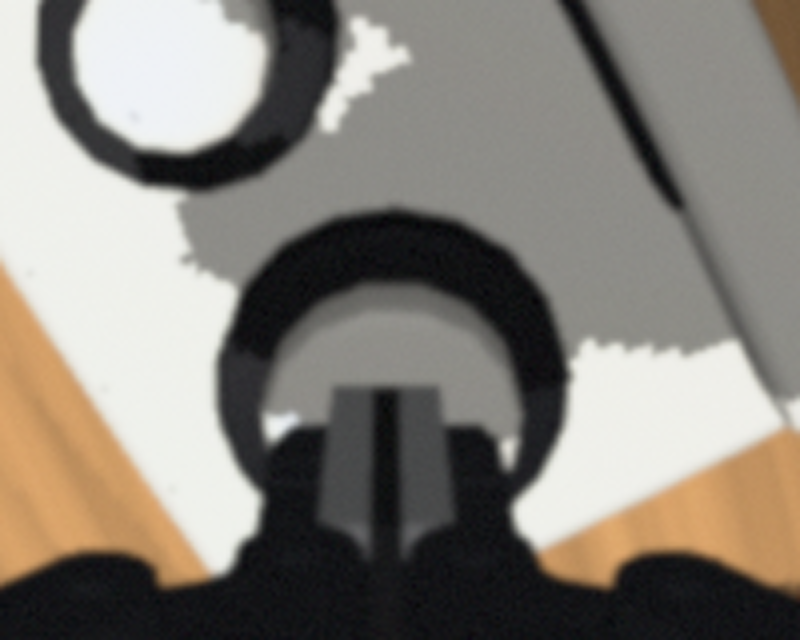

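View pics/s5.png

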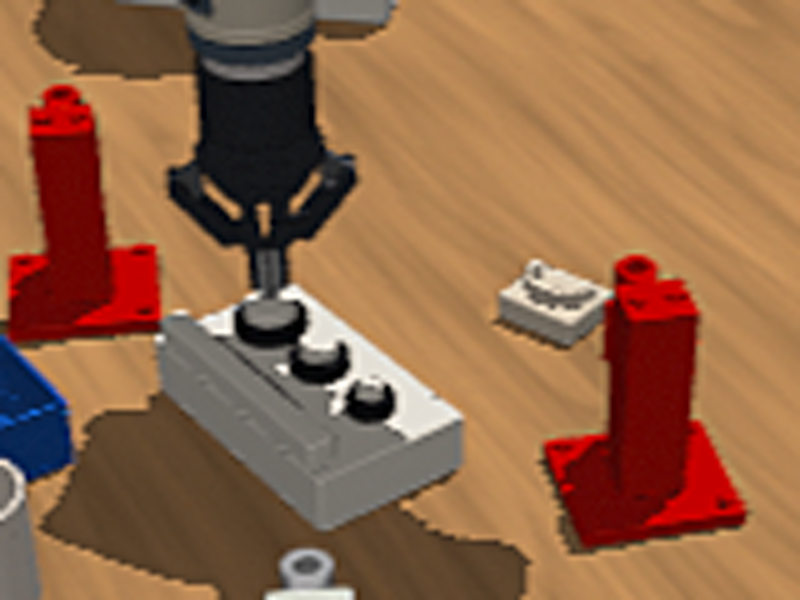

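```bash
python3 - <<'E'
from h import *
np.set_printoptions(precision=4,suppress=True)
s=observe()
t=cr(268,297,220,100,5)
print("tip",tri(ray("scene",*t),wray(s,316.6,236.6)))
for z in (.043,.055,.06,.065,.07): print(z,onz("scene",*t,z),wonz(s,316.6,236.6,z))
k=[cr(*q,220,100,5) for q in((270,314),(320,355),(372,391))]
for q in k:print("key",[onz("scene",*q,z)[:2] for z in(.045,.05,.055,.06)])
# project TCP into scene
c=vision.get_calibration("scene");P=np.linalg.inv(np.array(c["pose"]));K=np.array(c["intrinsics"])
q=K@(P@np.r_[s["eef_pos"],1])[:3];q/=q[2];print(q[:2],t)
E
```

```text
tip (array([ 0.4991, -0.3391,  0.0747]), np.float64(0.0015228514851287755))
0.043 [ 0.4818 -0.3838  0.043 ] [ 0.4938 -0.3521  0.043 ]
0.055 [ 0.4886 -0.367   0.055 ] [ 0.4955 -0.347   0.055 ]
0.06 [ 0.4915 -0.36    0.06  ] [ 0.4963 -0.3449  0.06  ]
0.065 [ 0.4943 -0.353   0.065 ] [ 0.497  -0.3429  0.065 ]
0.07 [ 0.4972 -0.346   0.07  ] [ 0.4977 -0.3408  0.07  ]
key [array([ 0.4904, -0.3612]), array([ 0.4932, -0.3543]), array([ 0.496 , -0.3474]), array([ 0.4988, -0.3406])]
key [array([ 0.4812, -0.3008]), array([ 0.4841, -0.2943]), array([ 0.4869, -0.2878]), array([ 0.4898, -0.2813])]
key [array([ 0.4689, -0.2478]), array([ 0.4718, -0.2416]), array([ 0.4747, -0.2354]), array([ 0.4777, -0.2292])]
[273.8632 165.2592] (273.2, 159.0)
```

Emit:
step_arm:
  steps:
    - [0,0,0,0.2,0]
    - [0,0,0,0.2,0]
    - [0,0,0,0.2,0]
    - [0,0,0,0,0]

```text
time_s: 7.85
eef_pos: [0.4956, -0.3471, 0.0369]
eef_rot: [0.817, 0.576, -0.0, -0.0]
ft_force: [0.8, -0.6, 0.7]
gripper_width: 0.001
```

Emit:
step_arm:
  steps:
    - [0,0,0,0.1,0]
    - [0,0,0,0.1,0]
    - [0,0,0,0,0]

```text
time_s: 8.15
eef_pos: [0.4958, -0.3473, 0.0352]
eef_rot: [0.817, 0.576, -0.0, -0.0]
ft_force: [0.3, -0.1, 0.1]
gripper_width: -0.001
```

Emit:
step_arm:
  steps:
    - [0,0,0,0.1,0]
    - [0,0,0,0.1,0]
    - [0,0,0,0,0]

```text
time_s: 8.45
eef_pos: [0.4959, -0.3474, 0.0333]
eef_rot: [0.817, 0.576, 0.0, 0.0]
ft_force: [0.2, -0.0, 2.2]
gripper_width: -0.0
```

Emit:
step_arm:
  steps:
    - [0,0,0,0.1,0]
    - [0,0,0,0.1,0]
    - [0,0,0,0,0]

```text
time_s: 8.75
eef_pos: [0.4959, -0.3474, 0.0313]
eef_rot: [0.817, 0.576, 0.0, 0.0]
ft_force: [-0.2, 0.8, 2.6]
gripper_width: 0.003
```

Emit:
step_arm:
  steps:
    - [0,0,0,0.1,0]
    - [0,0,0,0.1,0]
    - [0,0,0,0,0]

```text
time_s: 9.05
eef_pos: [0.4959, -0.3474, 0.0293]
eef_rot: [0.817, 0.576, 0.0, 0.0]
ft_force: [-1.1, 1.1, 3.5]
gripper_width: 0.001
```

Emit:
step_arm:
  steps:
    - [0,0,0,0.1,0]
    - [0,0,0,0,0]

```text
time_s: 9.25
eef_pos: [0.4959, -0.3474, 0.029]
eef_rot: [0.817, 0.576, 0.0, 0.0]
ft_force: [-2.3, 1.5, 9.6]
gripper_width: 0.005
```

Emit:
step_arm:
  steps:
    - [0,0,0,-1,0]
    - [0,0,0,-2,0]
    - [0,1.7,-0.9,0,0]
    - [0,1.7,-0.9,0,0]
    - [0,1.7,-1,0,0]
    - [0,0,0,1.2,0]
    - [0,0,0,0.8,0]
    - [0,0,0,0,0]

```text
time_s: 10.05
eef_pos: [0.4859, -0.2896, 0.0366]
eef_rot: [0.817, 0.576, -0.001, -0.001]
ft_force: [-0.7, -0.4, -0.0]
gripper_width: 0.001
```

```bash
python3 - <<'E'
from h import *
s=st();im=vision.grab_frame("wrist")[:,:,::-1]
a=cv2.resize(im[140:300,220:420],None,fx=4,fy=4,interpolation=cv2.INTER_CUBIC)
cv2.imwrite("pics/w6.png",a);print(to([.487,-.2905,.035]))
E
```

```text
t 10.05 pos [ 0.4859 -0.2896  0.0366] yaw 70.36 F [-0.73 -0.41 -0.02] T [-0.02   0.022 -0.   ] g 0.001 q [-0.56  0.57  1.85 -0.    0.72 -0.22]
[-0.02  0.09  0.22]
```

View pics/w6.png

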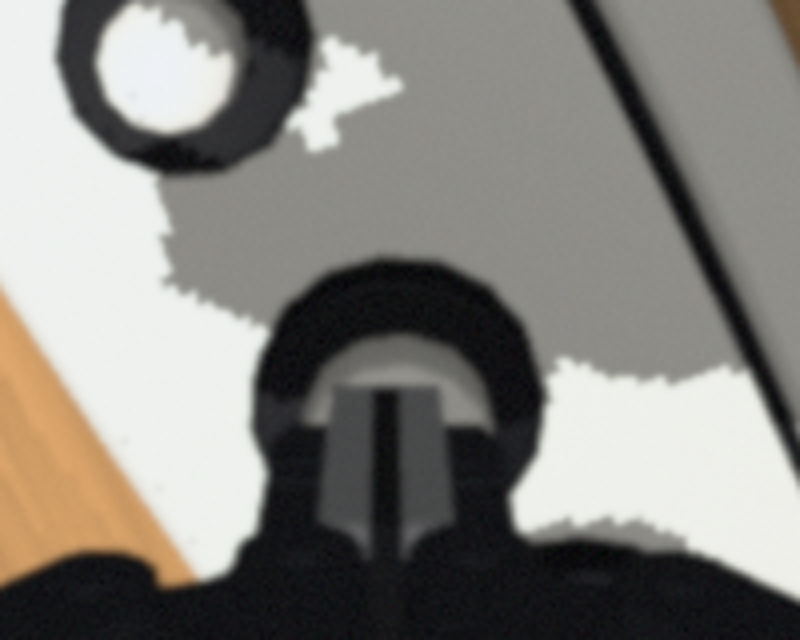

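Emit:
step_arm:
  steps:
    - [0,0,0.1,0.2,0]
    - [0,0,0,0.2,0]
    - [0,0,0,0.2,0]
    - [0,0,0,0,0]

```text
time_s: 10.5
eef_pos: [0.488, -0.2909, 0.0325]
eef_rot: [0.817, 0.576, 0.0, 0.001]
ft_force: [0.0, -1.7, 1.8]
gripper_width: -0.0
```

Emit:
step_arm:
  steps:
    - [0,0,0,0.1,0]
    - [0,0,0,0,0]

```text
time_s: 10.7
eef_pos: [0.488, -0.2906, 0.0316]
eef_rot: [0.817, 0.576, 0.0, 0.001]
ft_force: [0.8, -1.8, 2.9]
gripper_width: 0.003
```

Emit:
step_arm:
  steps:
    - [0,0,0,0.1,0]
    - [0,0,0,0,0]

```text
time_s: 10.9
eef_pos: [0.4879, -0.2905, 0.0305]
eef_rot: [0.817, 0.576, 0.0, 0.0]
ft_force: [0.7, -1.9, 3.8]
gripper_width: -0.001
```

Emit:
step_arm:
  steps:
    - [0,0,0,0.1,0]
    - [0,0,0,0,0]

```text
time_s: 11.1
eef_pos: [0.4879, -0.2904, 0.0294]
eef_rot: [0.817, 0.576, 0.0, 0.0]
ft_force: [0.8, -3.6, 3.8]
gripper_width: -0.001
```

Emit:
step_arm:
  steps:
    - [0,0,0,0.1,0]
    - [0,0,0,0,0]

```text
time_s: 11.3
eef_pos: [0.4879, -0.2904, 0.029]
eef_rot: [0.817, 0.576, 0.0, 0.0]
ft_force: [-0.4, -1.3, 10.0]
gripper_width: -0.001
```

Emit:
step_arm:
  steps:
    - [0,0,0,-1,0]
    - [0,0,0,-2,0]
    - [0,1.7,-1,0,0]
    - [0,1.7,-1,0,0]
    - [0,1.6,-0.9,0,0]
    - [0,0,0,1.2,0]
    - [0,0,0,0.9,0]
    - [0,0,0,0,0]

```text
time_s: 12.1
eef_pos: [0.4762, -0.2327, 0.0355]
eef_rot: [0.817, 0.576, -0.001, -0.001]
ft_force: [-0.2, 0.3, -1.1]
gripper_width: -0.004
```

```bash
python3 - <<'E'
from h import *
s=st();im=vision.grab_frame("wrist")[:,:,::-1]
a=cv2.resize(im[140:300,220:420],None,fx=4,fy=4,interpolation=cv2.INTER_CUBIC)
cv2.imwrite("pics/w7.png",a);print(to([.477,-.2337,.035]))
E
```

```text
t 12.10 pos [ 0.4762 -0.2327  0.0355] yaw 70.38 F [-0.16  0.27 -1.14] T [ 0.013  0.035 -0.007] g -0.004 q [-0.48  0.54  1.93 -0.    0.68 -0.13]
[-0.04  0.06  0.11]
```

View pics/w7.png

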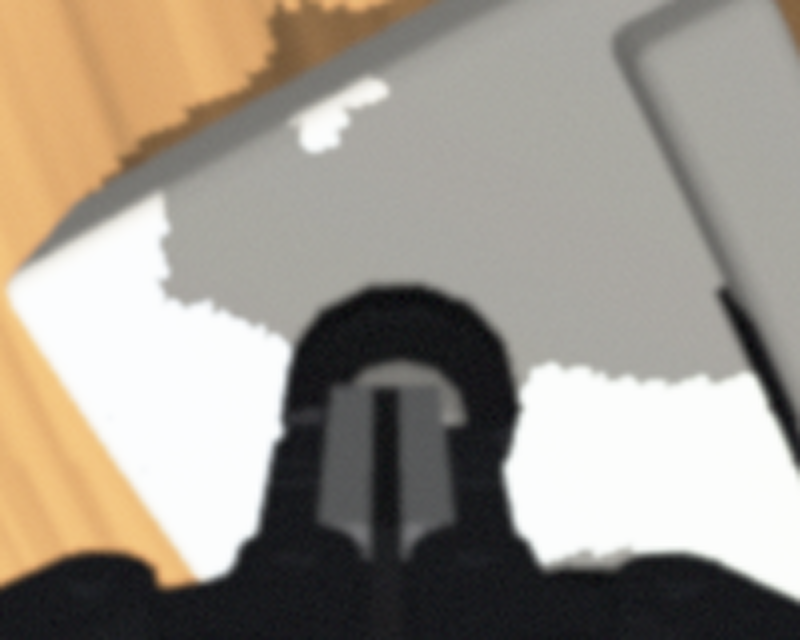

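Emit:
step_arm:
  steps:
    - [0,0,0.2,0,0]
    - [0,0,0,0.2,0]
    - [0,0,0,0.2,0]
    - [0,0,0,0,0]

```text
time_s: 12.55
eef_pos: [0.4794, -0.2346, 0.0335]
eef_rot: [0.817, 0.576, 0.0, 0.001]
ft_force: [0.7, -0.2, 1.1]
gripper_width: 0.005
```

Emit:
step_arm:
  steps:
    - [0,0,0,0.1,0]
    - [0,0,0,0,0]

```text
time_s: 12.75
eef_pos: [0.4794, -0.2344, 0.0325]
eef_rot: [0.817, 0.576, 0.0, 0.0]
ft_force: [0.8, -1.0, 2.1]
gripper_width: -0.001
```

Emit:
step_arm:
  steps:
    - [0,0,0,0.1,0]
    - [0,0,0,0,0]

```text
time_s: 12.95
eef_pos: [0.4793, -0.2343, 0.0314]
eef_rot: [0.817, 0.576, 0.0, 0.0]
ft_force: [1.0, -2.4, 2.9]
gripper_width: 0.001
```

Emit:
step_arm:
  steps:
    - [0,0,0,0.1,0]
    - [0,0,0,0,0]

```text
time_s: 13.15
eef_pos: [0.4792, -0.2342, 0.0304]
eef_rot: [0.817, 0.576, 0.0, 0.0]
ft_force: [1.6, -2.3, 2.9]
gripper_width: 0.004
```

Emit:
step_arm:
  steps:
    - [0,0,0,0.1,0]
    - [0,0,0,0,0]

```text
time_s: 13.35
eef_pos: [0.4792, -0.2342, 0.0294]
eef_rot: [0.817, 0.576, 0.0, 0.0]
ft_force: [1.8, -1.3, 4.3]
gripper_width: 0.001
```

Emit:
step_arm:
  steps:
    - [0,0,0,0.1,0]
    - [0,0,0,0,0]

```text
time_s: 13.55
eef_pos: [0.4792, -0.2342, 0.0289]
eef_rot: [0.817, 0.576, 0.0, 0.0]
ft_force: [-0.4, -0.4, 9.7]
gripper_width: -0.004
```

Emit:
step_arm:
  steps:
    - [0,0,0,-2,0]
    - [0,0,0,-4.5,0]
    - [0,0,0,-4.5,0]
    - [0,0,0,-4.5,0]
    - [0.5,0,0,-4.5,0]
    - [0.5,4.6,-1.5,0,0]
    - [0.5,4.6,-1.5,0,0]
    - [0.5,4.6,-1.5,0,0]
    - [0.5,4.6,-1.5,0,0]
    - [0.5,4.6,-1.5,0,0]
    - [0.5,4.6,-1.5,0,0]
    - [0.5,4.6,-1.5,0,0]
    - [0.5,4.6,-1.5,0,0]
    - [0.5,4.6,-1.5,0,0]
    - [0.5,4.6,-1.5,0,0]
    - [0.5,4.6,-1.5,0,0]

```text
time_s: 15.15
eef_pos: [0.492, 0.2996, 0.2273]
eef_rot: [0.817, 0.576, -0.002, -0.0]
ft_force: [0.7, -0.3, -0.1]
gripper_width: 0.498
```

Emit:
step_arm:
  steps:
    - [0.5,0,0,0,8]
    - [0.5,0,0,0,8]
    - [0.5,0,0,0,8]
    - [0.5,0,0,0,8]
    - [0.5,0,0,0,6]
    - [0.5,0,0,0,0]
    - [0.5,0,0,0,0]

```text
time_s: 15.85
eef_pos: [0.4929, 0.2977, 0.2276]
eef_rot: [0.96, 0.28, -0.001, 0.0]
ft_force: [-0.1, -0.0, -0.1]
gripper_width: 0.5
```

```bash
python3 - <<'E'
from h import *
s=st();im=vision.grab_frame("wrist")[:,:,::-1]
cv2.imwrite("pics/w8.png",im)
cv2.imwrite("pics/w8c.png",cv2.resize(im[120:280,220:420],None,fx=4,fy=4,interpolation=cv2.INTER_CUBIC))
im=vision.grab_frame("scene")[:,:,::-1];cv2.imwrite("pics/s8.png",im)
E
```

```text
t 15.85 pos [0.4929 0.2977 0.2276] yaw 32.53 F [-0.14 -0.01 -0.15] T [0.008 0.037 0.025] g 0.500 q [0.52 0.32 1.71 0.   1.11 1.53]
```

View pics/w8.png

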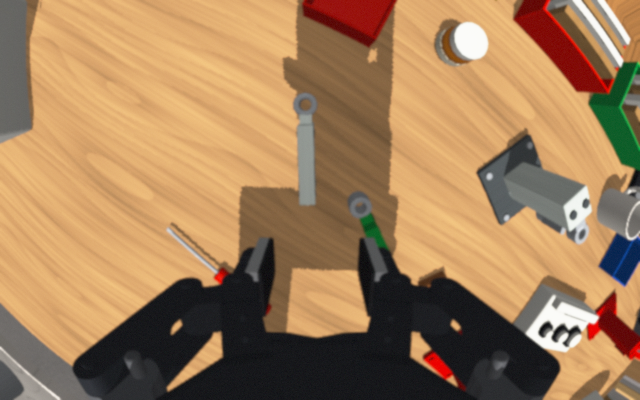

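View pics/s8.png

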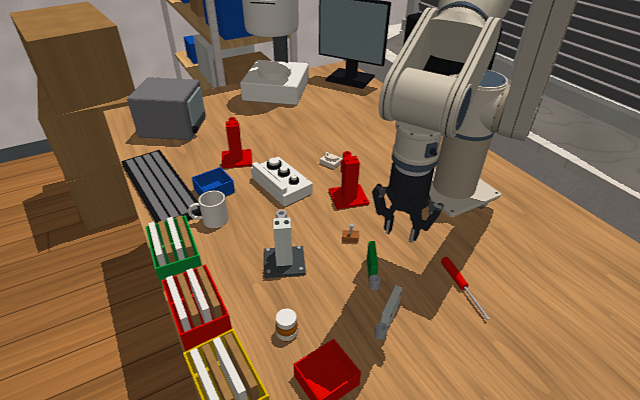

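```bash
python3 - <<'E'
from h import *
np.set_printoptions(precision=4,suppress=True)
s=observe()
a=wonz(s,306,124,.07);b=wonz(s,307.3,204.5,.07);k=wonz(s,305.3,103.5,.05)
print(a,b,(a+b)/2,np.linalg.norm(a-b),np.degrees(np.arctan2(*(a-b)[1::-1])),k)
print(to((a+b)/2))
im=cv2.imread("pics/w8.png")[85:215,285:330];cv2.imwrite("pics/w8d.png",cv2.resize(im,None,fx=4.5,fy=4.5,interpolation=cv2.INTER_CUBIC))
E
```

```text
[0.5326 0.3364 0.07  ] [0.4571 0.2873 0.07  ] [0.4949 0.3118 0.07  ] 0.09005912724867714 33.05388826206264 [0.5507 0.3495 0.05  ]
[ 0.91 -1.1  15.79]
```

View pics/w8d.png

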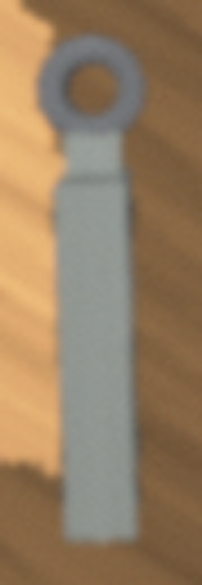

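Emit:
step_arm:
  steps:
    - [0.5,1.4,-1.1,2,-0.7]
    - [0.5,0,0,4,0]
    - [0.5,0,0,4,0]
    - [0.5,0,0,2,0]
    - [0.5,0,0,0,0]
    - [0.5,0,0,0,0]

```text
time_s: 16.55
eef_pos: [0.4998, 0.3148, 0.1086]
eef_rot: [0.959, 0.285, -0.0, 0.0]
ft_force: [-0.7, 0.2, 1.1]
gripper_width: 0.497
```

```bash
python3 - <<'E'
from h import *
s=st();im=vision.grab_frame("wrist")[:,:,::-1]
cv2.imwrite("pics/w9.png",im)
E
```

```text
t 16.55 pos [0.4998 0.3148 0.1086] yaw 33.09 F [-0.72  0.15  1.1 ] T [-0.058 -0.023  0.001] g 0.497 q [0.54 0.49 1.77 0.   0.88 1.54]
```

View pics/w9.png

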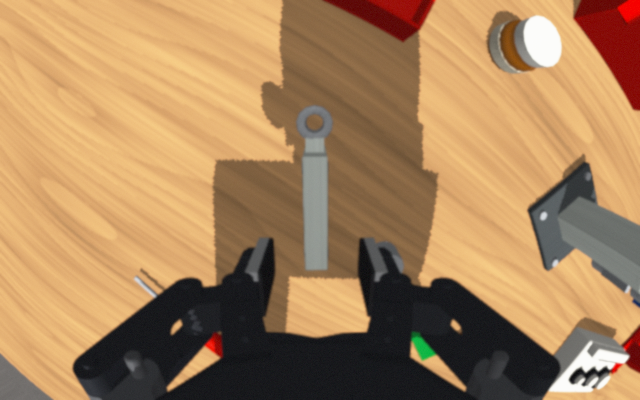

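```bash
python3 - <<'E'
from h import *
for q,z in(((318,474),.05),((345,488),.07),((485,545),.07)):
    p=onz("top",*cr(*q,150,110,5),z);print(p.round(4),to(p))
s=observe()
for v,z in ((155,.07),(270,.07)): print(to(wonz(s,315.3,v,z)))
print(to(wonz(s,314.5,123,.05)))
E
```

```text
[0.4819 0.2262 0.05  ] [-6.43  6.45  5.94]
[0.4679 0.2063 0.07  ] [-8.68  7.35  3.94]
[0.4268 0.1245 0.07  ] [-16.59  11.96   3.92]
[ 3.87 -0.13  3.96]
[-5.21 -0.12  3.94]
[ 6.01 -0.19  5.96]
```

Emit:
step_arm:
  steps:
    - [0.5,0,-0.1,3,0]
    - [0.5,0,0,3,0]
    - [0.5,0,0,1.5,0]
    - [0.5,0,0,0.8,0]
    - [0.5,0,0,0.6,0]
    - [0.5,0,0,0,0]
    - [0.5,0,0,0,0]

```text
time_s: 17.3
eef_pos: [0.4998, 0.316, 0.0203]
eef_rot: [0.959, 0.284, 0.001, -0.0]
ft_force: [0.1, -0.4, 0.1]
gripper_width: 0.5
```

```bash
python3 - <<'E'
from h import *
s=st();im=vision.grab_frame("wrist")[:,:,::-1]
cv2.imwrite("pics/w10.png",im)
im=vision.grab_frame("scene")[:,:,::-1];cv2.imwrite("pics/s10.png",cv2.resize(im[220:370,310:470],None,fx=4,fy=4,interpolation=cv2.INTER_CUBIC))
E
```

```text
t 17.30 pos [0.4998 0.316  0.0203] yaw 33.05 F [ 0.09 -0.44  0.13] T [ 0.075 -0.022  0.027] g 0.500 q [0.54 0.62 1.8  0.   0.72 1.54]
```

View pics/w10.png

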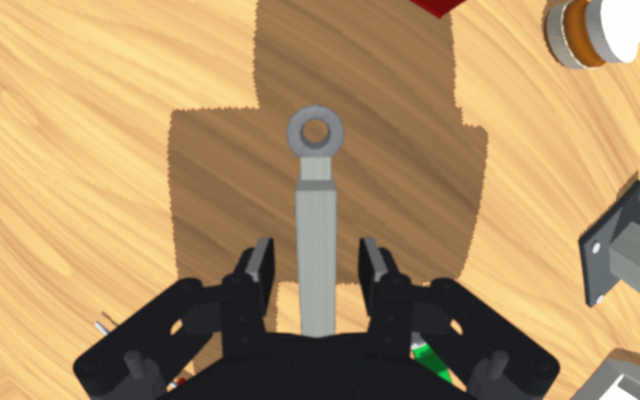

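View pics/s10.png

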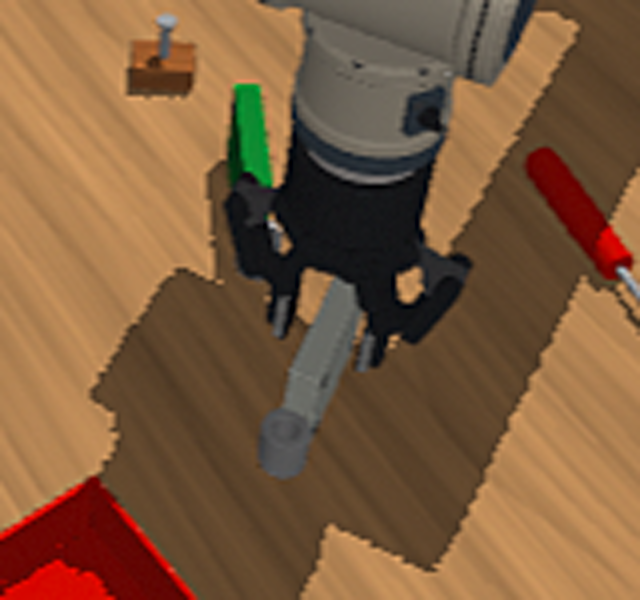

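Emit:
step_arm:
  steps:
    - [0.5,0,0,0.4,0]
    - [0.5,0,0,0.2,0]
    - [0,0,0,0,0]
    - [0,0,0,0,0]
    - [0,0,0,0,0]
    - [0,0,0,0,0]
    - [0,0,0,0,0]
    - [0,0,0,0,0]
  force: 80

```text
time_s: 18.2
eef_pos: [0.4992, 0.3156, 0.0134]
eef_rot: [0.959, 0.284, 0.0, -0.0]
ft_force: [-0.2, -0.8, 0.6]
gripper_width: 0.199
```

```bash
python3 - <<'E'
from h import *
s=st();im=vision.grab_frame("wrist")[:,:,::-1]
cv2.imwrite("pics/w11.png",im)
E
```

```text
t 18.20 pos [0.4992 0.3156 0.0134] yaw 33.06 F [-0.16 -0.82  0.59] T [-0.111  0.006  0.043] g 0.199 q [ 0.54  0.64  1.8  -0.    0.71  1.54]
```

View pics/w11.png

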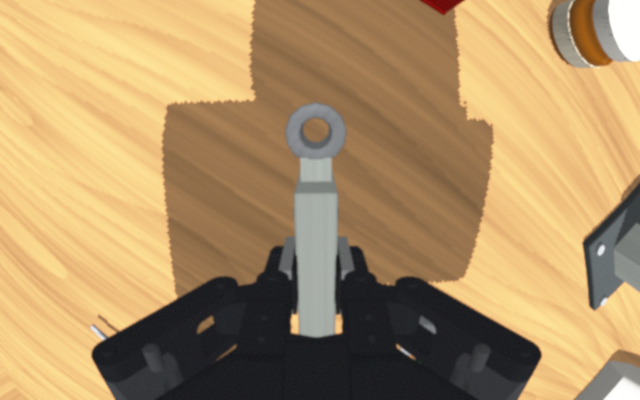

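Emit:
step_arm:
  steps:
    - [0,0,0,-0.5,0]
    - [0,0,0,-1,0]
    - [0,0,0,-1.5,0]
    - [0,0,0,0,0]
    - [0,0,0,0,0]

```text
time_s: 18.75
eef_pos: [0.4996, 0.3159, 0.0443]
eef_rot: [0.959, 0.284, 0.001, -0.0]
ft_force: [0.4, 0.2, -3.3]
gripper_width: 0.192
```

```bash
python3 - <<'E'
from h import *
s=st();im=vision.grab_frame("wrist")[:,:,::-1]
cv2.imwrite("pics/w12.png",im);im0=cv2.imread("pics/w11.png")
cv2.imwrite("pics/w12c.png",np.hstack([cv2.resize(i[80:280,250:380],None,fx=3,fy=3,interpolation=cv2.INTER_CUBIC) for i in (im0,im)]))
im=vision.grab_frame("scene")[:,:,::-1];cv2.imwrite("pics/s12.png",cv2.resize(im[220:370,310:470],None,fx=4,fy=4,interpolation=cv2.INTER_CUBIC))
E
```

```text
t 18.75 pos [0.4996 0.3159 0.0443] yaw 33.06 F [ 0.41  0.15 -3.28] T [-0.032  0.065  0.013] g 0.192 q [0.54 0.59 1.79 0.   0.76 1.54]
```

View pics/w12c.png

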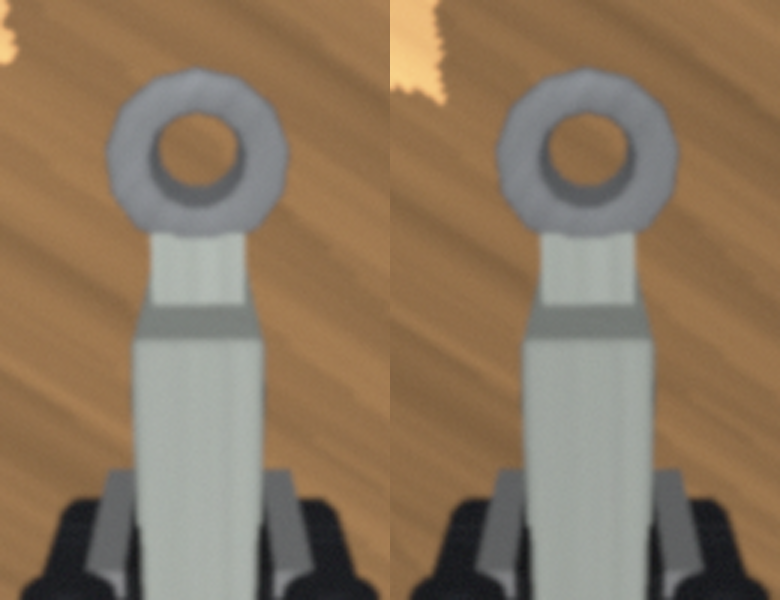

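View pics/s12.png

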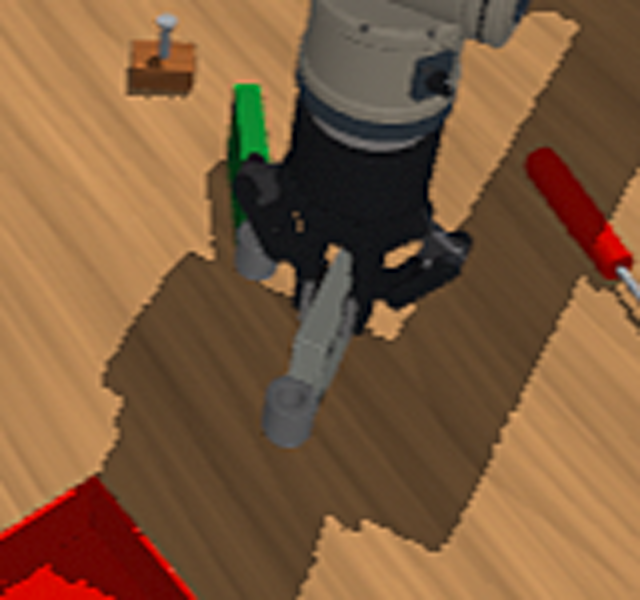

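Emit:
step_arm:
  steps:
    - [0,0,0,-3,0]
    - [0,0,0,-4,0]
    - [0,0,0,-4,0]
    - [0,0,0,-3,0]
    - [0,0,0,-1.5,0]
    - [0,-1,2,0,0]
    - [0,-1.4,3.5,0,0]
    - [0,-1.5,3.7,0,0]
    - [0,-1.5,3.7,0,0]
    - [0,-1.5,3.7,0,0]
    - [0,-1.5,3.7,0,0]
    - [0,-1.5,3.7,0,0]
    - [0,-1.5,3.7,0,0]
    - [0,-1.5,3.7,0,0]
    - [0,-1.6,3.7,0,0]
    - [0,-1.6,3.4,0,0]
    - [0,-1.2,2.4,0,0]
    - [0,0,0,0,0]

```text
time_s: 20.65
eef_pos: [0.5767, -0.1246, 0.1968]
eef_rot: [0.959, 0.283, -0.001, -0.0]
ft_force: [0.1, 0.3, -2.5]
gripper_width: 0.194
```

Emit:
step_arm:
  steps:
    - [0,0,0,0,-6]
    - [0,0,0,0,-7]
    - [0,0,0,0,-7]
    - [0,0,0,0,-7]
    - [0,0,0,0,-6]
    - [0,0,0,0,-3]
    - [0,0,0,0,0]
    - [0,0,0,0,0]

```text
time_s: 21.45
eef_pos: [0.5767, -0.1209, 0.1975]
eef_rot: [0.824, 0.566, -0.0, -0.001]
ft_force: [0.1, 0.3, -1.2]
gripper_width: 0.191
```

```bash
python3 - <<'E'
from h import *
s=st();im=vision.grab_frame("wrist")[:,:,::-1]
cv2.imwrite("pics/w13.png",im)
im=vision.grab_frame("top")[:,:,::-1];cv2.imwrite("pics/t13.png",cv2.resize(im[100:220,230:400],None,fx=4,fy=4,interpolation=cv2.INTER_CUBIC))
E
```

```text
t 21.45 pos [ 0.5767 -0.1209  0.1975] yaw 68.99 F [ 0.09  0.26 -1.18] T [0.057 0.027 0.041] g 0.191 q [-0.23  0.37  1.71  0.    1.06  0.14]
```

View pics/w13.png

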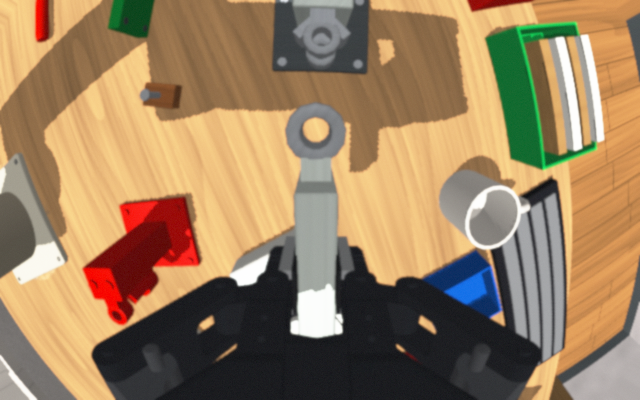

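View pics/t13.png

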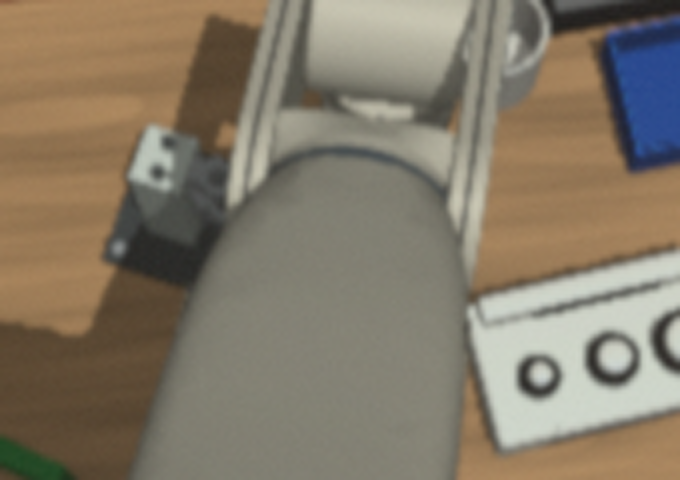

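```bash
python3 - <<'E'
import cv2,numpy as np
im=cv2.imread("pics/w13.png")[0:170,250:390]
im=np.clip(im.astype(float)*1.7,0,255).astype(np.uint8)
cv2.imwrite("pics/w13c.png",cv2.resize(im,None,fx=5,fy=5,interpolation=cv2.INTER_CUBIC)[:600])
E
```

```text
(no output)
```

View pics/w13c.png

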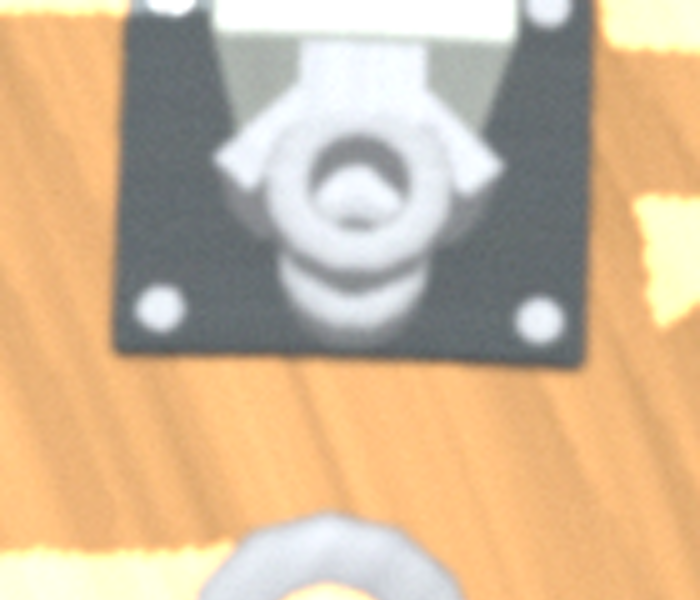

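```bash
python3 - <<'E'
from h import *
np.set_printoptions(precision=2,suppress=True)
s=observe()
W=lambda u,v,z:wonz(s,*cr(u,v,250,0,5),z)
J=W(360,183,.147);print("jamb axis",J.round(4),to(J))
def d(a,b,z):
    p,q=W(*a,z),W(*b,z);v=to(q)-to(p);print(np.linalg.norm(p-q).round(4),"tool angle of y-edge",np.degrees(np.arctan2(v[0],v[1])),"mid",to((p+q)/2))
d((115,352),(583,366),.012);d((213,37),(518,42),.153);d((218,160),(500,168),.106)
d((160,308),(539,320),.013);d((168,0),(548,5),.013)
zk=.05+s["eef_pos"][2]-.0134
k=wonz(s,315.7,130.7,zk);print("leaf axis tool",to(k))
# recheck leaf knuckle pixel by circle fit
im=cv2.imread("pics/w13.png");g=cv2.cvtColor(im[95:165,280:355],cv2.COLOR_BGR2HSV)
m=((g[:,:,1]<60)).astype(np.uint8);m[64:]=0
cs,_=cv2.findContours(m,cv2.RETR_CCOMP,cv2.CHAIN_APPROX_NONE)
for c in cs:
    if len(c)>25:
        c2=c
        e=cv2.fitEllipse(c2);print(len(c),e[0][0]+280,e[0][1]+95,e[1])
E
```

```text
jamb axis [ 0.62 -0.01  0.15] [12.53  0.31  5.09]
0.1076 tool angle of y-edge -1.5438433660492212 mid [11.57  0.31 18.59]
0.043 tool angle of y-edge -0.5329686226542579 mid [14.63  0.39  4.49]
0.0479 tool angle of y-edge -1.4350846975936546 mid [13.87  0.37  9.19]
0.0867 tool angle of y-edge -1.6535759537804786 mid [12.58  0.32 18.49]
0.0881 tool angle of y-edge -0.3902035893596665 mid [20.35  0.51 18.49]
leaf axis tool [ 6.2  -0.09 -3.66]
167 315.2856979370117 131.39129257202148 (56.97035598754883, 58.772525787353516)
78 315.46045684814453 129.34299850463867 (26.934436798095703, 28.898868560791016)
```

Emit:
step_arm:
  steps:
    - [0,0,0.1,0,1.4]
    - [0,0,0,2.5,0]
    - [0,0,0,3.5,0]
    - [0,0,0,3,0]
    - [0,0,0,1.5,0]
    - [0,0,0,0.8,0]
    - [0,0,0,0,0]
    - [0,0,0,0,0]

```text
time_s: 22.35
eef_pos: [0.5791, -0.1222, 0.0865]
eef_rot: [0.831, 0.557, 0.001, 0.001]
ft_force: [-0.3, -0.3, -2.7]
gripper_width: 0.193
```

```bash
python3 - <<'E'
from h import *
s=st();im=vision.grab_frame("wrist")[:,:,::-1]
cv2.imwrite("pics/w14.png",im)
im=np.clip(im[0:170,240:400].astype(float)*1.6,0,255).astype(np.uint8)
cv2.imwrite("pics/w14c.png",cv2.resize(im,None,fx=5,fy=5,interpolation=cv2.INTER_CUBIC)[:600])
im=vision.grab_frame("scene")[:,:,::-1];cv2.imwrite("pics/s14.png",cv2.resize(im[150:300,220:380],None,fx=4,fy=4,interpolation=cv2.INTER_CUBIC))
E
```

```text
t 22.35 pos [ 0.5791 -0.1222  0.0865] yaw 67.64 F [-0.33 -0.34 -2.69] T [-0.023 -0.041  0.011] g 0.193 q [-0.23  0.52  1.78 -0.    0.84  0.16]
```

View pics/w14c.png

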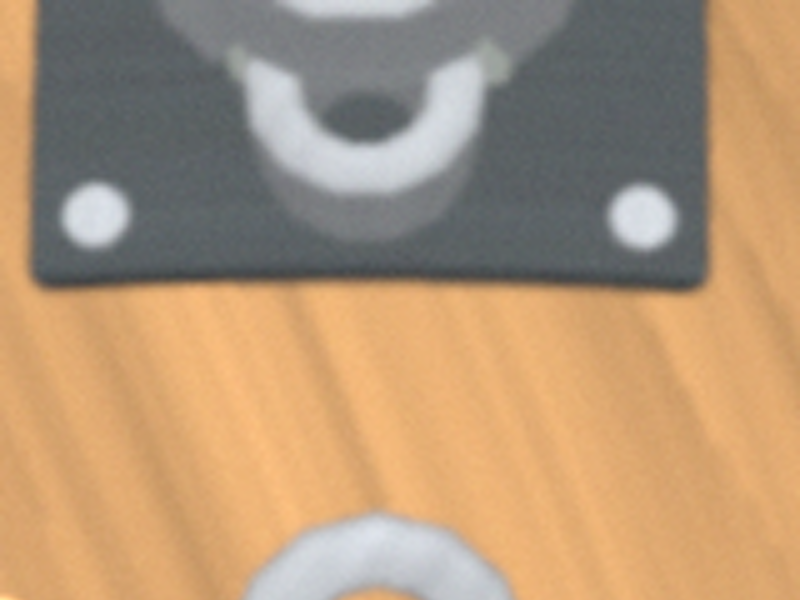

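View pics/s14.png

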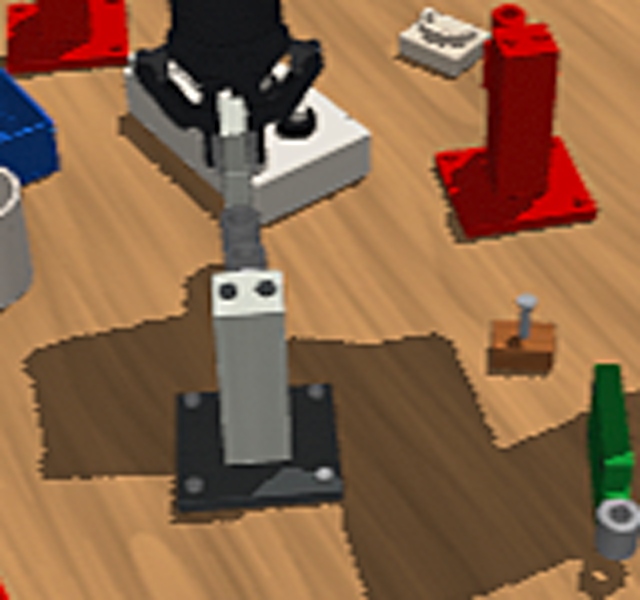

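```bash
python3 - <<'E'
from h import *
np.set_printoptions(precision=3,suppress=True)
s=observe()
W=lambda u,v,z:to(wonz(s,*cr(u,v,240,0,5),z))
p,q=W(96,215,.013),W(643,217,.013);print("bolts",p,q,(p+q)/2,np.degrees(np.arctan2(q[0]-p[0],q[1]-p[1])))
p,q=W(33,285,.0),W(708,288,.0);print("base bottom edge",(p+q)/2,np.degrees(np.arctan2(q[0]-p[0],q[1]-p[1])))
print("lower kn L/R",W(247,95,.085),W(485,95,.085),W(366,193,.085))
print("upper kn front bottom",W(356,18,.127))
print("leaf kn front top",W(380,516,.05+s["eef_pos"][2]-.0134),to(wonz(s,315.5,131,.05+s["eef_pos"][2]-.0134)))
print("J abs expected",to([.6247,-.0056,.147]))
E
python3 - <<'E'
import sys;sys.path.insert(0,".")
from h import *
im=cv2.imread("pics/w14.png")
cv2.imwrite("pics/w14d.png",cv2.resize(im[90:250,255:380],None,fx=4,fy=4,interpolation=cv2.INTER_CUBIC)[:600])
E
```

```text
bolts [12.65 -4.64  7.37] [12.61  4.06  7.39] [12.63 -0.29  7.38] -0.26342701515308486
base bottom edge [11.73 -0.28  8.68] -0.3031494437141298
lower kn L/R [12.47 -1.61  0.18] [12.46  1.07  0.18] [11.25 -0.26  0.18]
upper kn front bottom [11.95 -0.31 -4.02]
leaf kn front top [ 7.45 -0.1  -3.66] [ 6.19 -0.1  -3.66]
J abs expected [12.51 -0.22 -6.02]
```

View pics/w14d.png

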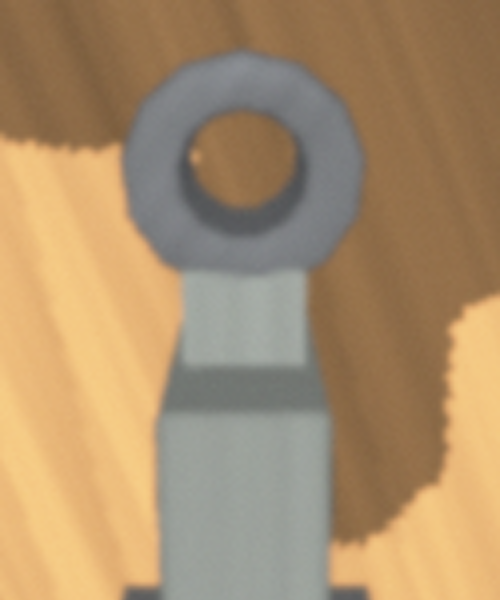

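Emit:
step_arm:
  steps:
    - [0,0,-0.2,0.2,0]
    - [0,1,0,0,0]
    - [0,1.5,0,0,0]
    - [0,1,0,0,0]
    - [0,0,0,0,0]
    - [0,0,0,0,0]

```text
time_s: 23.05
eef_pos: [0.5897, -0.0882, 0.0833]
eef_rot: [0.83, 0.557, -0.0, 0.0]
ft_force: [-0.0, 0.8, -1.8]
gripper_width: 0.196
```

```bash
python3 - <<'E'
from h import *
s=st();im=vision.grab_frame("wrist")[:,:,::-1]
cv2.imwrite("pics/w15.png",im)
im=np.clip(im[20:170,240:400].astype(float)*1.6,0,255).astype(np.uint8)
cv2.imwrite("pics/w15c.png",cv2.resize(im,None,fx=4,fy=4,interpolation=cv2.INTER_CUBIC))
E
```

```text
t 23.05 pos [ 0.5897 -0.0882  0.0833] yaw 67.73 F [-0.04  0.77 -1.8 ] T [-0.012  0.007 -0.014] g 0.196 q [-0.17  0.53  1.77 -0.    0.84  0.22]
```

View pics/w15c.png

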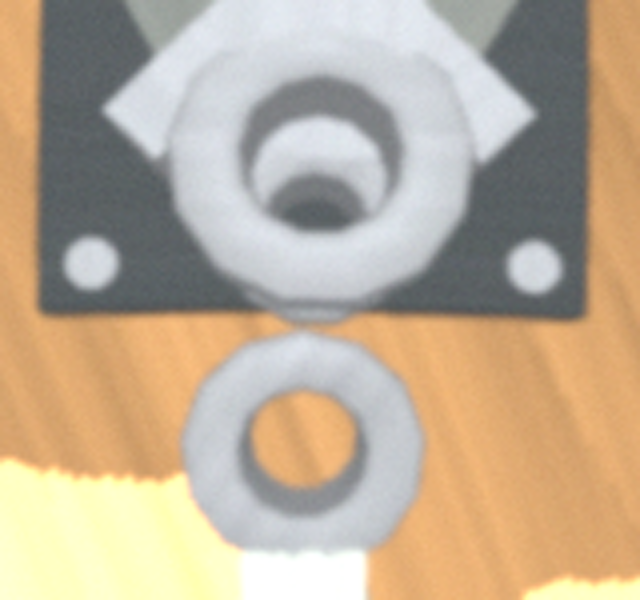

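```bash
python3 - <<'E'
from h import *
np.set_printoptions(precision=3,suppress=True)
s=observe()
W=lambda u,v,z:to(wonz(s,*cr(u,v,240,20,4),z))
p,q=W(91,264,.013),W(535,267,.013);print("bolts",p,q,(p+q)/2,np.degrees(np.arctan2(q[0]-p[0],q[1]-p[1])))
print("upper",W(321,159,.147),W(170,165,.147),W(472,165,.147),W(321,156,.147))
print("wings",W(102,112,.127),W(537,115,.127),(W(102,112,.127)+W(537,115,.127))/2)
print("lower thru",W(318,175,.085))
print("leaf",W(304,442,.05+s["eef_pos"][2]-.0134))
E
```

```text
bolts [ 9.05 -4.29  7.02] [9.01 4.42 7.02] [9.03  0.065 7.02 ] -0.26312457736979217
upper [ 8.98  0.05 -6.38] [ 8.94 -1.28 -6.38] [ 8.95  1.39 -6.38] [ 9.    0.05 -6.38]
wings [ 9.86 -2.21 -4.38] [ 9.84  2.34 -4.38] [ 9.85   0.065 -4.38 ]
lower thru [ 9.72  0.09 -0.18]
leaf [ 6.23 -0.1  -3.66]
```

Emit:
step_arm:
  steps:
    - [0,0,0.1,-0.1,0]
    - [0,0.8,0,0,0]
    - [0,0.8,0,0,0]
    - [0,0.6,0,0,0]
    - [0,0,0,0,0]
    - [0,0,0,0,0]

```text
time_s: 23.7
eef_pos: [0.5988, -0.0685, 0.0843]
eef_rot: [0.831, 0.557, -0.0, -0.0]
ft_force: [-0.8, -0.4, -2.6]
gripper_width: 0.195
```

```bash
python3 - <<'E'
from h import *
s=st();im=vision.grab_frame("wrist")[:,:,::-1]
cv2.imwrite("pics/w16.png",im)
im=np.clip(im[40:190,240:400].astype(float)*1.6,0,255).astype(np.uint8)
cv2.imwrite("pics/w16c.png",cv2.resize(im,None,fx=4,fy=4,interpolation=cv2.INTER_CUBIC))
E
```

```text
t 23.70 pos [ 0.5988 -0.0685  0.0843] yaw 67.69 F [-0.81 -0.42 -2.62] T [-0.038  0.071  0.004] g 0.195 q [-0.13  0.54  1.75 -0.    0.85  0.26]
```

View pics/w16c.png

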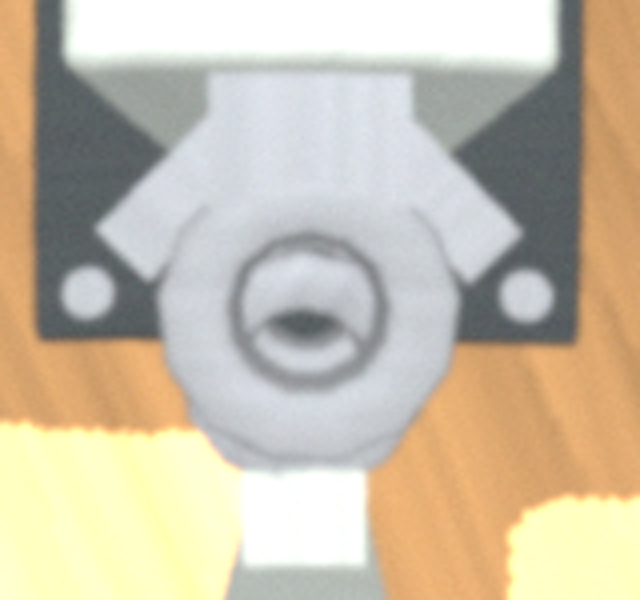

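```bash
python3 - <<'E'
from h import *
np.set_printoptions(precision=3,suppress=True)
s=observe()
W=lambda u,v,z:to(wonz(s,*cr(u,v,240,40,4),z))
p,q=W(87,293,.013),W(526,296,.013);print("bolts",(p+q)/2,np.degrees(np.arctan2(q[0]-p[0],q[1]-p[1])))
print("upper",W(309,311,.147),"wings",(W(95,230,.127)+W(522,235,.127))/2)
zl=.05+s["eef_pos"][2]-.0134
print("leaf neck",W(304.5,470,zl),W(304.5,565,zl),zl)
E
```

```text
bolts [ 6.845 -0.06   7.13 ] -0.3292824638466689
upper [ 6.88 -0.05 -6.27] wings [ 7.695 -0.05  -4.27 ]
leaf neck [ 5.   -0.09 -3.66] [ 3.9  -0.09 -3.66] 0.12087011891470592
```

Emit:
step_arm:
  steps:
    - [0,0.1,0,0,0]
    - [0,0.1,0,0,0]
    - [0,0,0,0,0]

```text
time_s: 24.05
eef_pos: [0.5996, -0.067, 0.0844]
eef_rot: [0.831, 0.557, 0.0, 0.0]
ft_force: [-1.1, -0.5, -2.5]
gripper_width: 0.191
```

Emit:
step_arm:
  steps:
    - [0,0.1,0,0,0]
    - [0,0.1,0,0,0]
    - [0,0,0,0,0]

```text
time_s: 24.35
eef_pos: [0.6004, -0.065, 0.0843]
eef_rot: [0.831, 0.557, 0.0, -0.0]
ft_force: [-0.3, 0.3, -2.4]
gripper_width: 0.194
```

Emit:
step_arm:
  steps:
    - [0,0.1,0,0,0]
    - [0,0,0,0,0]

```text
time_s: 24.55
eef_pos: [0.6008, -0.0641, 0.0843]
eef_rot: [0.831, 0.557, 0.0, -0.0]
ft_force: [-0.1, 0.7, -2.4]
gripper_width: 0.193
```

Emit:
step_arm:
  steps:
    - [0,0.1,0,0,0]
    - [0,0,0,0,0]

```text
time_s: 24.75
eef_pos: [0.6012, -0.0632, 0.0843]
eef_rot: [0.831, 0.557, 0.0, 0.0]
ft_force: [0.1, -0.4, -2.3]
gripper_width: 0.194
```

```bash
python3 - <<'E'
from h import *
s=st();im=vision.grab_frame("wrist")[:,:,::-1]
cv2.imwrite("pics/w17.png",im)
im=np.clip(im[40:190,240:400].astype(float)*1.6,0,255).astype(np.uint8)
cv2.imwrite("pics/w17c.png",cv2.resize(im,None,fx=4,fy=4,interpolation=cv2.INTER_CUBIC))
E
```

```text
t 24.75 pos [ 0.6012 -0.0632  0.0843] yaw 67.66 F [ 0.12 -0.36 -2.26] T [-0.021  0.005  0.035] g 0.194 q [-0.12  0.54  1.75  0.    0.85  0.27]
```

View pics/w17c.png

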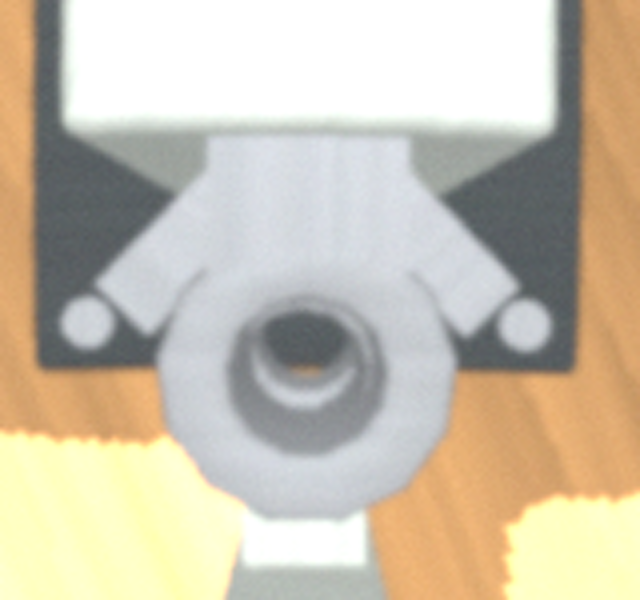

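Emit:
step_arm:
  steps:
    - [0,0.1,0,0,0]
    - [0,0,0,0,0]

```text
time_s: 25.0
eef_pos: [0.6016, -0.0623, 0.0843]
eef_rot: [0.831, 0.557, 0.0, 0.0]
ft_force: [-0.9, -0.2, -2.8]
gripper_width: 0.194
```

Emit:
step_arm:
  steps:
    - [0,0.1,0,0,0]
    - [0,0,0,0,0]

```text
time_s: 25.2
eef_pos: [0.602, -0.0614, 0.0843]
eef_rot: [0.831, 0.557, 0.0, 0.0]
ft_force: [0.8, -0.6, -2.9]
gripper_width: 0.194
```

Emit:
step_arm:
  steps:
    - [0,0.1,0,0,0]
    - [0,0,0,0,0]

```text
time_s: 25.4
eef_pos: [0.6023, -0.061, 0.0843]
eef_rot: [0.831, 0.557, -0.0, 0.0]
ft_force: [-0.1, -3.7, -2.3]
gripper_width: 0.199
```

```bash
python3 - <<'E'
from h import *
s=st();im=vision.grab_frame("wrist")[:,:,::-1]
cv2.imwrite("pics/w18.png",im)
im=np.clip(im[80:180,260:380].astype(float)*1.6,0,255).astype(np.uint8)
cv2.imwrite("pics/w18c.png",cv2.resize(im,None,fx=6,fy=6,interpolation=cv2.INTER_CUBIC))
E
```

```text
t 25.40 pos [ 0.6023 -0.061   0.0843] yaw 67.66 F [-0.06 -3.67 -2.26] T [-0.695  0.091 -0.058] g 0.199 q [-0.12  0.54  1.75 -0.    0.85  0.27]
```

View pics/w18c.png

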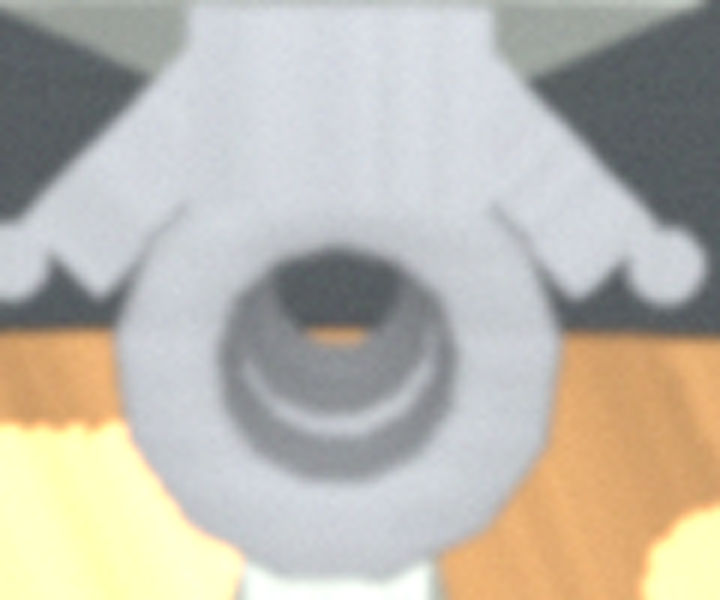

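Emit:
step_arm:
  steps:
    - [0,0.05,0,0,0]
    - [0,0,0,0,0]
    - [0,0,0,0,0]

```text
time_s: 25.75
eef_pos: [0.6024, -0.0609, 0.0844]
eef_rot: [0.831, 0.557, -0.0, 0.0]
ft_force: [-1.2, -6.5, -2.3]
gripper_width: 0.194
```

```bash
python3 - <<'E'
from h import *
np.set_printoptions(precision=3,suppress=True)
s=st();im=vision.grab_frame("wrist")[:,:,::-1]
cv2.imwrite("pics/w19.png",im)
im=np.clip(im[80:180,260:380].astype(float)*1.6,0,255).astype(np.uint8)
cv2.imwrite("pics/w19c.png",cv2.resize(im,None,fx=6,fy=6,interpolation=cv2.INTER_CUBIC))
im=vision.grab_frame("scene")[:,:,::-1];cv2.imwrite("pics/s19.png",cv2.resize(im[150:300,220:380],None,fx=4,fy=4,interpolation=cv2.INTER_CUBIC))
m=yaw(s)[1];print("F tool",m.T@s["ft_force"])
E
```

```text
t 25.75 pos [ 0.602 -0.061  0.084] yaw 67.65 F [-1.22 -6.51 -2.29] T [-1.109  0.123 -0.103] g 0.194 q [-0.12  0.54  1.75 -0.    0.85  0.27]
F tool [-6.48   1.347  2.295]
```

View pics/w19c.png

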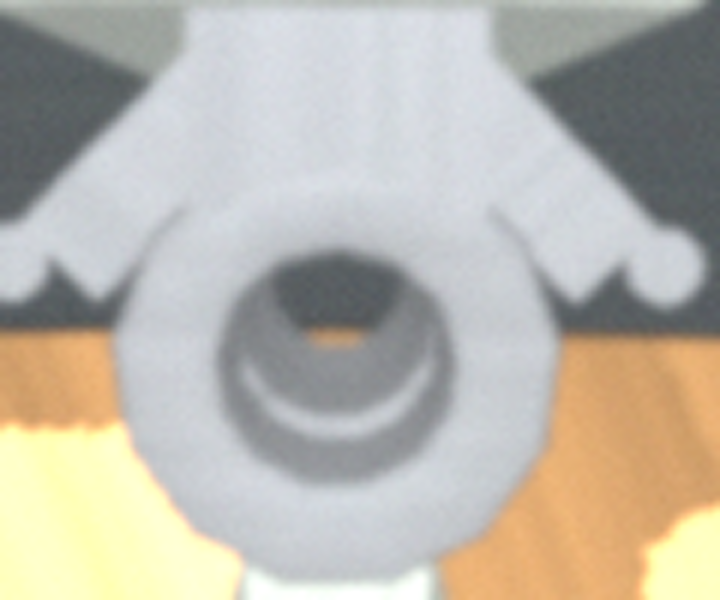

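View pics/s19.png

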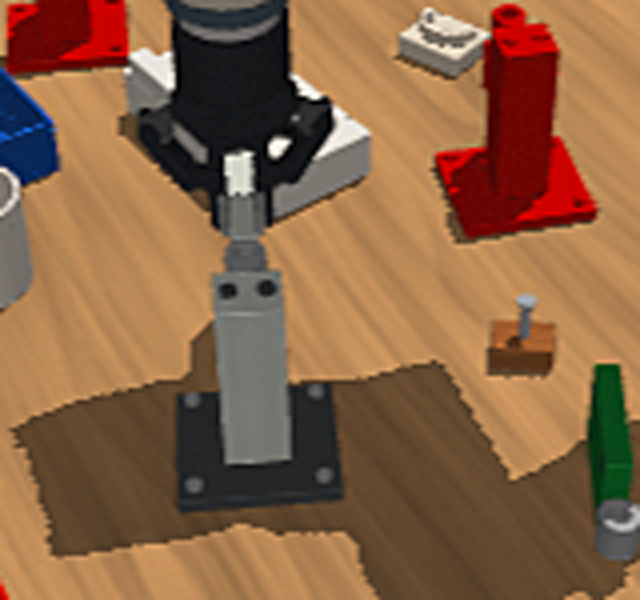

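```bash
python3 - <<'E'
import cv2,numpy as np
f=lambda n:cv2.resize(cv2.imread(f"pics/{n}.png")[160:260,260:380],None,fx=3.3,fy=3.3,interpolation=cv2.INTER_CUBIC)
cv2.imwrite("pics/cmp.png",np.hstack([f("w12"),f("w19")]))
E
```

```text
(no output)
```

View pics/cmp.png

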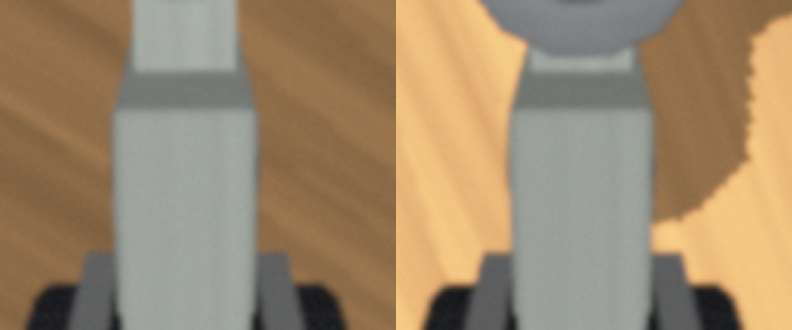

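Emit:
step_arm:
  steps:
    - [0,0,0,0,0]
    - [0,0,0,0,0]
    - [0,0,0,0,0]
    - [0,0,0,0,0]
    - [0,0,0,0,0]

```text
time_s: 26.35
eef_pos: [0.6024, -0.0609, 0.0844]
eef_rot: [0.831, 0.557, -0.0, 0.0]
ft_force: [-0.4, -6.8, -1.5]
gripper_width: 0.204
```

```bash
python3 - <<'E'
from h import *
st();robot.close_job()
E
```

```text
t 26.35 pos [ 0.6024 -0.0609  0.0844] yaw 67.65 F [-0.44 -6.81 -1.54] T [-1.133  0.115 -0.065] g 0.204 q [-0.12  0.54  1.75 -0.    0.85  0.27]
the job is handed in; nothing more can be done
```

I pressed the large, middle and small keys in that order, then gripped the aluminium leaf at 80 N and pushed its knuckle into the jamb's V pocket. I handed the job in at 26.4 s, still holding it there.

**Keys:** Each key pushed back with about 4 N over its travel, then stopped hard at about 10 N. All three stopped at the same tool height (29 mm), so I take them as fully down.

**Leaf:**
- **Height:** I raised the leaf 71 mm, which by calculation puts the knuckle mid-gap with 6 mm free above and below. I did not measure those clearances separately.
- **Position:** It is held against the V with a steady push of about 6.5 N. The side force is only 1.3 N, which suggests it rests on both faces.
- **Alignment:** The wrist view shows the leaf hole centred under the upper jamb hole. The leaf had not shifted in the grip since it was lifted.

**Disagreement:** The closed fingertips touched the keys with the reported tool tip about 23 mm lower than expected, so the fingers seem shorter than the tool data says. I worked from the contact forces and images instead.

In the pictures I took along the way I saw nothing else disturbed, but I did not check every bystander at the end.

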